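# Take down the microscope accessory stack

## Task

Take the stack of microscope accessories apart from the top down, one piece at a time, and put each piece on the white-rimmed rest made for it: the lens objective in the small round rest, the round specimen puck in the large round rest, the square case in the square rest and the oblong riser block in the oblong rest. Set each piece down gently, upright and flat on the floor of its rest and inside the rim; do not drop or tip any of them, and leave the amber bottle standing where it is.

Things in the scene. Friction and masses are not known exactly. Their poses are not given: they have to be found in the camera images.
- objective_mid (a point): Microscope objective, the top piece of the stack: a bright steel barrel 30 mm in diameter with two dark bands, straight from its foot to 36 mm up, then a tapering dark nose; 44 mm tall, standing nose up, about 0.12 kg. The point is on its axis half-way up, 22 mm above its foot; z is its axis, up.
- puck_mid (a point): Resin specimen puck, second from the top, under the objective: a dark brown-black round cylinder 46 mm in diameter and 34 mm tall with a bright metal disc in its top face, about 0.09 kg. The point is its centre, 17 mm above its underside; z is its axis, up.
- case_mid (a point): Specimen case, third from the top, under the puck: a closed, rigid square case of brown varnished wood 56 x 56 mm and 36 mm tall with a dark lid seam, about 0.12 kg. The point is its centre, 18 mm above its underside; x and y are square to its sides, z up.
- block_mid (a point): Riser block, the bottom of the stack: a plain aluminium block 90 mm (its x) by 62 mm (its y) and 36 mm tall, about 0.45 kg. The point is its centre, 18 mm above its underside. It stands on a round dark steel plate 136 mm across and 10 mm high that is fixed to the table.
- small_ring: Small round rest, the place of the objective: a round dish of 48 mm inner and 56 mm outer diameter. Plastic, fixed to the table: a grey floor 3 mm thick inside a white rim 4 mm thick whose top is 8 mm above the table. Origin: centre of its underside, on the table.
- large_ring: Large round rest, the place of the puck: a round dish of 64 mm inner and 72 mm outer diameter. Plastic, fixed to the table: a grey floor 3 mm thick inside a white rim 4 mm thick whose top is 8 mm above the table. Origin: centre of its underside, on the table.
- square_tray: Square rest, the place of the case: a square tray, inside 74 x 74 mm, outside 82 x 82 mm; x and y are square to its sides. Plastic, fixed to the table: a grey floor 3 mm thick inside a white rim 4 mm thick whose top is 8 mm above the table. Origin: centre of its underside, on the table.
- long_tray: Oblong rest, the place of the riser block: a rectangular tray, inside 108 mm (its x) by 80 mm (its y), outside 116 x 88 mm. Plastic, fixed to the table: a grey floor 3 mm thick inside a white rim 4 mm thick whose top is 8 mm above the table. Origin: centre of its underside, on the table.
- bottle_mid (a point): Small loose amber glass bottle with a white cap, 34 mm in diameter and 75 mm tall, a bystander that must stay standing where it is. The point is its centre, half-way up.

How it is judged:
By the outcome, as a careful person would: the job done as asked, in the order asked, and still so for the second after the job is handed in, with the robot touching nothing.
It also fails if it takes over 128 s, if anything falls off the work surface, if the arm or the gripper's body presses on something with over 40 N, if the wrist force passes 120 N, or if a joint passes its speed limit or range.

## Robot

A 6-joint arm with a two-finger parallel gripper is mounted at the origin on the work surface. World frame = base frame: x ahead of the robot, y to its left, z up, the work surface at z = 0. Lengths are in m, angles in rad, forces in N, time in s.
With the tool pointing down it reaches from about 0.35 to 0.975 m from the base axis. Payload 4.9 kg.
Tool frame: the origin (TCP) lies midway between the tips of the shut fingers; the grasp point (between the pads) lies 19 mm behind it; z points along the fingers, y is the line along which they close (so a half turn about z gives the same grasp; the last joint's range is limited). The gripper opens to 85 mm and grips with 20 to 120 N. Pads are 22 mm wide; open, the fingers measure 114 mm over their backs; the gripper's body (76 mm by 85 mm) begins 54 mm behind the grasp point. The pads swing forward as they close: fully open they stand 13 mm farther back than shut.
Start: joints at [1.004, 0.053, 1.613, -0, 1.476, -0.119], TCP at [0.271, 0.563, 0.231] pointing down, gripper open.
Joint ranges: [-3.01, 3.01], [-1.01, 2.22], [0.06, 2.58], [-1.02, 4.17], [0.09, 2.62], [-3.14, 3.14]. Speed limits (rad/s): [2.57, 2.57, 3.14, 3.14, 3.14, 3.14].

## Interface

Orientations are given as [roll, pitch, yaw] about the fixed x, y, z axes, in that order (R = Rz(yaw) Ry(pitch) Rx(roll)).
In Python, from rig import telemetry, cams, order, models gives the robot as it stands. The module is installed in compiled form; this text tells all that it offers.
- The arm moves only by the tool step_arm, never from a script. Its argument "increments" is a list of rows, each an object of numbers: "tx", "ty", "tz": the shift along the tool's x, y, z normalised to -1 to 1, where 1 is 25 mm; "rx", "ry", "rz": the turn, a rotation vector about the tool's x, y, z normalised to -1 to 1, where 1 is 6 degrees; "hand": the closure, from -1 (fully open) to 1 (shut), so that 0 is half open. A call has 1 to 10 rows; each row shifts and turns the commanded pose from where the row before left it, along the tool's axes as they then stand; what a row does not reach is not made up. A row lasts 1/10 s, in which the tool goes at most 50 mm and 8.59 degrees, less where a joint would pass 70% of its speed; a pose out of reach is approached as far as the arm can. A call with a number of a shift or a turn outside -1 to 1 is refused whole. A call with a gripper value outside its range is refused whole. The fingers move at their own pace and stop on an object; "squeeze" is the grip in N (left out, the last holds). Time passes only in rows, so rows that do not move let the fingers close. It gives the time, the measured TCP pose, the force, the opening and the grip force at its end, in the units of the state.
- telemetry.get_state(): the state, without advancing time (a new reading comes with each control period).
- cams.get_image(name): name is "scene" or "side" or "wrist"; returns a dict with "frame" (480x640x3 uint8, red, green, blue), "z_map" (480x640 float32, m along the optical axis (not along the pixel's ray), 0 where there is no reading), "camera_matrix" (3x3 intrinsics, pixels), "k1" (the pictures are not rectified: a ray, as slopes to the right and down, at radius r is drawn at 1 + k1 r^2 times it, then the intrinsics apply), "view" (4x4, takes a point from world to camera coordinates). Camera axes: x right, y down, z forward; pixel columns grow to the right and rows downward; lengths in m; the calibration is good to about 2 mm. A picture is of the moment at which its call begins.
- order.sign_off(): hands the job in; it is judged then, once.
Trained networks look in a picture, given as the dict that the camera call returned (one of the last four; its "shot" number tells which), for a name from the list of things; names that differ only in an ending like _2 or _b are one class to them, and where a whole thing is asked for, a point or a joint stands for the part that bears it (a point fixed in the world has none). Each returns a list of dicts, best first, with "conf" (0 to 1); they miss things now and then, are a little off and sometimes report something else, mostly with a low value. They report only what shows in the picture. A call takes as long as a camera call.
- models.find_in(thing, picture): "point" ([row, column] in pixels, amid what is visible of it).
- models.silhouettes(thing, picture): "region" (480x640 bool, what is visible of it) and "point" ([row, column] in pixels, amid what is visible of it).
- models.mark_of(thing, picture): "point" ([row, column] in pixels: a listed point, or the origin of a listed thing).
The state is a dict: "clock": time; "joint_positions": joint angles; "qd": joint speeds; "effort": joint torques, N m; "eef_pos": TCP position; "eef_rot": TCP orientation; "contact_force": force on the tool from outside, world axes, zero at the start; "wrist_torque": the same for the moment, N m; "opening": finger opening in m; "grasp_force": force on a finger pad.
Only numpy, scipy, OpenCV 4.12 (cv2) and the standard library are available. Lean on these libraries where they do the work, as an engineer would, in place of code of your own. Each camera call takes 0.05 s, during which the arm holds its last target. There are 200 camera calls.

## Working session

There is one attempt and no reset: what is moved stays moved. The work goes in short steps, Python scripts to look and compute and a tool call to move; the robot and the scene stay as the last step left them, time stands still between calls to the robot, and variables do not carry over. Pictures are saved under pics/ and viewed, at most 15 in all, crops included, and the job is handed in when it is done.

Besides the shell and the picture viewer there is one more tool, called by a JSON object that holds its "op" and its "data", one argument or row to a line. step_arm: Moves the arm, as the interface text tells. Its arguments: {"type":"object","properties":{"increments":{"type":"array"},"squeeze":{"type":"number"}},"required":["increments"]}

```bash
mkdir -p pics; cat > h.py <<'E'
import numpy as np, cv2
from rig import telemetry, cams, order, models
def save(d,n): cv2.imwrite(f'pics/{n}.png', d['frame'][:,:,::-1])
def rays(d, uv):
    K=np.array(d['camera_matrix'],float)
    uv=np.asarray(uv,float).reshape(-1,1,2)
    # forward model: one-term radial
    return cv2.undistortPoints(uv,K,np.array([d['k1'],0,0,0,0.]),).reshape(-1,2)
def world(d, uv, z):
    s=rays(d,uv); z=np.asarray(z,float).reshape(-1)
    pc=np.c_[s[:,0]*z,s[:,1]*z,z]
    V=np.array(d['view']); return (pc-V[:3,3])@V[:3,:3]
def onplane(d, uv, h):
    s=rays(d,uv); V=np.array(d['view']); R=V[:3,:3]; c=-R.T@V[:3,3]
    w=np.c_[s,np.ones(len(s))]@R
    return c+w*((h-c[2])/w[:,2])[:,None]
def cloud(d, m):
    z=d['z_map']; r,c=np.nonzero(m&(z>0))
    return world(d,np.c_[c,r],z[r,c])
E
python3 - <<'E'
from h import *
s=telemetry.get_state(); print({k:np.round(v,3).tolist() for k,v in s.items()})
names="objective_mid puck_mid case_mid block_mid small_ring large_ring square_tray long_tray bottle_mid".split()
for cam in ["scene","side"]:
    d=cams.get_image(cam); save(d,cam+'0'); print(cam,d['k1'],np.round(d['view'],3).tolist())
    for n in names:
        for r in models.silhouettes(n,d)[:2]:
            P=cloud(d,r['region'])
            print(n,round(r['conf'],2),np.round(r['point']).tolist(),r['region'].sum(), np.round(np.median(P,0),3).tolist() if len(P) else '', np.round(np.percentile(P,[2,98],axis=0),3).tolist() if len(P) else '')
E
```

```text
{'clock': 0.0, 'joint_positions': [1.004, 0.053, 1.614, -0.0, 1.476, -0.119], 'qd': [0.002, 0.0, 0.001, 0.002, -0.0, 0.001], 'effort': [0.0, -39.37, -37.016, -0.0, 0.007, -0.0], 'eef_pos': [0.27, 0.563, 0.23], 'eef_rot': [-3.14, -0.0, 2.694], 'contact_force': [0.365, 0.229, -0.43], 'wrist_torque': [0.0, -0.0, 0.013], 'grasp_force': 0.0, 'opening': 0.085}
scene 0.0015666934967498653 [[-0.723, 0.691, 0.011, 0.359], [0.379, 0.41, -0.83, -0.08], [-0.578, -0.596, -0.558, 1.101], [0.0, 0.0, 0.0, 1.0]]
objective_mid 0.61 [284.0, 524.0] 697 [0.375, 0.286, 0.142] [[0.358, 0.269, 0.115], [0.381, 0.297, 0.159]]
puck_mid 0.7 [310.0, 514.0] 823 [0.381, 0.292, 0.104] [[0.352, 0.265, 0.081], [0.388, 0.307, 0.115]]
case_mid 0.74 [327.0, 508.0] 1402 [0.386, 0.296, 0.069] [[0.35, 0.25, 0.044], [0.403, 0.32, 0.081]]
block_mid 0.88 [350.0, 502.0] 1550 [0.4, 0.3, 0.034] [[0.337, 0.248, 0.011], [0.416, 0.328, 0.045]]
small_ring 0.67 [348.0, 500.0] 1594 [0.4, 0.298, 0.033] [[0.335, 0.248, 0.009], [0.416, 0.329, 0.045]]
small_ring 0.61 [264.0, 196.0] 447 [0.597, -0.25, 0.003] [[0.572, -0.275, -0.0], [0.623,
[... 1241 characters left out ...]
351, 0.263, 0.036] [[0.315, 0.244, 0.01], [0.405, 0.32, 0.047]]
small_ring 0.92 [313.0, 430.0] 495 [0.595, -0.252, 0.002] [[0.569, -0.278, -0.002], [0.621, -0.227, 0.008]]
large_ring 0.71 [268.0, 306.0] 595 [0.473, 0.017, 0.002] [[0.437, -0.017, -0.002], [0.506, 0.05, 0.008]]
square_tray 0.91 [375.0, 349.0] 1744 [0.373, -0.267, 0.002] [[0.327, -0.313, -0.001], [0.417, -0.221, 0.008]]
long_tray 0.71 [210.0, 292.0] 1055 [0.562, 0.221, 0.002] [[0.505, 0.175, -0.003], [0.624, 0.269, 0.008]]
long_tray 0.35 [233.0, 375.0] 322 [0.651, -0.003, 0.039] [[0.642, -0.013, 0.001], [0.667, 0.016, 0.074]]
bottle_mid 0.88 [231.0, 375.0] 337 [0.652, -0.003, 0.038] [[0.642, -0.013, -0.0], [0.69, 0.017, 0.074]]
```

```bash
sleep 1; ls pics
```

```text
scene0.png
side0.png
```

View pics/scene0.png

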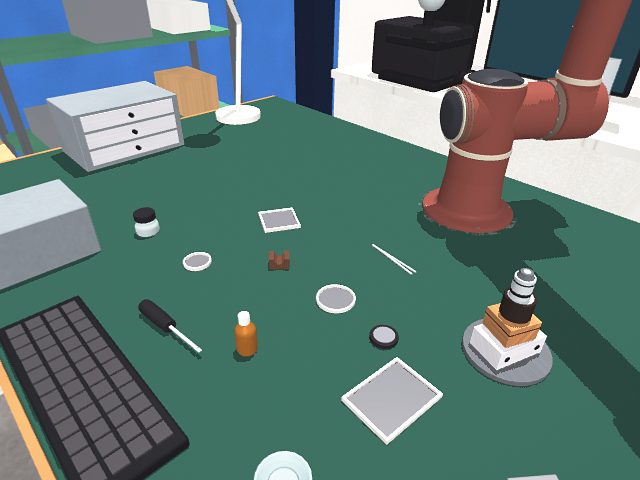

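View pics/side0.png

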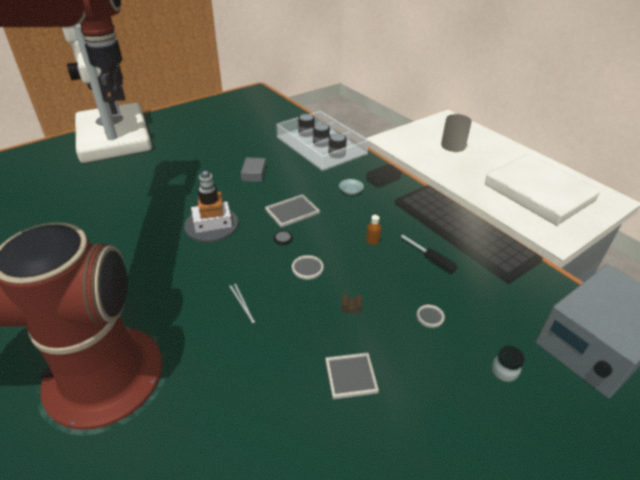

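{"op": "step_arm", "data": {
  "increments": [
    {"tx": -0.8,"ty": -0.8,"tz": -0.5,"hand": -1},
    {"tx": -0.8,"ty": -0.8,"tz": -0.5},
    {"tx": -0.8,"ty": -0.8,"tz": -0.5},
    {"tx": -0.8,"ty": -0.8,"tz": -0.5},
    {"tx": -0.8,"ty": -0.8,"tz": -0.5},
    {"tx": -0.8,"ty": -0.8,"tz": -0.3},
    {"tx": -0.8,"ty": -0.8},
    {"tx": -0.8,"ty": -0.8},
    {"tx": -0.8,"ty": -0.8},
    {}
  ]
}}

```text
schema error: expected keys tx, ty, tz, rx, ry, rz, hand
```

```bash
cat >> h.py <<'E'
def conv(V): # world displacement -> tool axes
    from scipy.spatial.transform import Rotation as R
    r=R.from_euler('xyz',telemetry.get_state()['eef_rot']); return r.inv().apply(V)
def rect(d,m,h):
    m=m.astype(np.uint8); c=max(cv2.findContours(m,cv2.RETR_EXTERNAL,cv2.CHAIN_APPROX_NONE)[0],key=len).reshape(-1,2)
    P=onplane(d,c,h)[:,:2]; (x,y),(a,b),t=cv2.minAreaRect((P*1000).astype(np.float32))
    return np.round([x,y,a,b,t],1).tolist()
E
python3 - <<'E'
from h import *
s=telemetry.get_state(); print(s['clock'],np.round(s['eef_pos'],4),np.round(s['eef_rot'],4),np.round(s['joint_positions'],3))
for cam in ["scene","side"]:
    d=cams.get_image(cam)
    for n in ["small_ring","large_ring","square_tray","long_tray"]:
        for r in models.silhouettes(n,d)[:2]: print(cam,n,round(r['conf'],2),rect(d,r['region'],.008))
d=cams.get_image("wrist"); save(d,'w1'); V=d['view']; print(np.round(-V[:3,:3].T@V[:3,3],3),np.round(V[:3,:3],2).tolist(),d['k1'],d['camera_matrix'])
for n in "objective_mid puck_mid case_mid block_mid".split():
    for r in models.silhouettes(n,d)[:1]:
        P=cloud(d,r['region']); print(n,r['conf'],r['point'],np.round(np.percentile(P,[2,50,98],axis=0),4).tolist())
    for r in models.mark_of(n,d)[:1]: print(r)
E
```

```text
1.0 [0.2706 0.5634 0.2313] [3.1415 0.     2.6938] [ 1.004  0.053  1.613 -0.     1.476 -0.119]
scene small_ring 0.6 [599.0, -246.1, 57.0, 55.4, 47.2]
scene large_ring 0.85 [476.5, 21.8, 77.0, 71.9, 77.1]
scene square_tray 0.78 [378.4, -258.1, 95.9, 83.1, 62.1]
scene long_tray 0.72 [567.2, 222.8, 92.8, 121.6, 85.9]
side small_ring 0.74 [591.6, -254.7, 53.6, 55.7, 54.2]
side large_ring 0.67 [468.9, 11.7, 72.7, 66.9, 54.7]
side square_tray 0.65 [369.5, -266.1, 88.1, 87.3, 63.1]
side long_tray 0.81 [558.7, 215.5, 99.9, 121.0, 85.5]
side long_tray 0.66 [370.7, -267.9, 85.4, 84.4, 62.4]
[0.197 0.598 0.374] [[0.43, 0.9, -0.0], [0.85, -0.41, 0.32], [0.29, -0.14, -0.95]] 0.006022680692301301 [[425.05555182   0.         321.49753649]
 [  0.         425.05555182 239.39342243]
 [  0.           0.           1.        ]]
case_mid 0.85 [402.0, 71.2] [[0.3289, 0.2706, 0.0471], [0.3342, 0.2828, 0.0601], [0.3401, 0.2965, 0.0751]]
block_mid 0.66 [371.7, 92.0] [[0.3117, 0.2716, 0.0131], [0.3253, 0.2997, 0.0426], [0.3403, 0.3293, 0.0468]]
{'point': [401.0, 108.3], 'conf': 0.74}
```

{"op": "step_arm", "data": {
  "increments": [
    {"tx": -0.8,"ty": -0.8,"tz": -0.5,"rx": 0,"ry": 0,"rz": 0,"hand": -1},
    {"tx": -0.8,"ty": -0.8,"tz": -0.5,"rx": 0,"ry": 0,"rz": 0,"hand": -1},
    {"tx": -0.8,"ty": -0.8,"tz": -0.5,"rx": 0,"ry": 0,"rz": 0,"hand": -1},
    {"tx": -0.8,"ty": -0.8,"tz": -0.5,"rx": 0,"ry": 0,"rz": 0,"hand": -1},
    {"tx": -0.8,"ty": -0.8,"tz": -0.5,"rx": 0,"ry": 0,"rz": 0,"hand": -1},
    {"tx": -0.8,"ty": -0.8,"tz": -0.3,"rx": 0,"ry": 0,"rz": 0,"hand": -1},
    {"tx": -0.8,"ty": -0.8,"tz": 0,"rx": 0,"ry": 0,"rz": 0,"hand": -1},
    {"tx": -0.8,"ty": -0.8,"tz": 0,"rx": 0,"ry": 0,"rz": 0,"hand": -1},
    {"tx": -0.6,"ty": -0.6,"tz": 0,"rx": 0,"ry": 0,"rz": 0,"hand": -1},
    {"tx": 0,"ty": 0,"tz": 0,"rx": 0,"ry": 0,"rz": 0,"hand": -1}
  ]
}}

```text
clock: 2.95
eef_pos: [0.3533, 0.3283, 0.3016]
eef_rot: [3.141, 0.001, 2.691]
contact_force: [0.5, 0.1, -0.1]
opening: 0.0855
grasp_force: 0.0
```

```bash

python3 - <<'E'
from h import *
s=telemetry.get_state(); print(s['clock'],np.round(s['eef_pos'],4),np.round(s['eef_rot'],4),np.round(s['joint_positions'],3))
d=cams.get_image("wrist"); save(d,'w2')
for n,h in zip("objective_mid puck_mid case_mid block_mid".split(),[.152,.116,.082,.046]):
    for r in models.silhouettes(n,d)[:1]:
        P=cloud(d,r['region']); T=P[abs(P[:,2]-h)<.004][:,:2]
        print(n,r['conf'],r['point'],np.round(np.percentile(P,[2,50,98],axis=0),4).tolist(),len(T), cv2.minAreaRect((T*1000).astype(np.float32)) if len(T)>5 else '')
E
```

```text
2.95 [0.3533 0.3283 0.3016] [3.1412e+00 8.0000e-04 2.6906e+00] [ 5.950e-01 -3.300e-01  1.843e+00 -1.000e-03  1.628e+00 -5.250e-01]
objective_mid 0.89 [251.4, 274.5] [[0.3496, 0.2599, 0.0498], [0.3601, 0.2854, 0.1521], [0.3867, 0.2961, 0.1608]] 618 ((364.147216796875, 281.73876953125), (28.813997268676758, 29.572521209716797), 62.828487396240234)
puck_mid 0.68 [223.6, 283.1] [[0.3412, 0.2658, 0.0854], [0.3521, 0.2954, 0.1153], [0.3831, 0.3062, 0.1172]] 1044 ((360.40484619140625, 287.02642822265625), (45.09149932861328, 36.20999526977539), 41.40899658203125)
case_mid 0.83 [202.4, 300.3] [[0.3305, 0.2655, 0.0489], [0.3474, 0.2996, 0.0811], [0.3973, 0.3184, 0.083]] 1116 ((365.1285400390625, 284.0579528808594), (56.07419204711914, 55.099342346191406), 65.87342071533203)
```

View pics/w2.png

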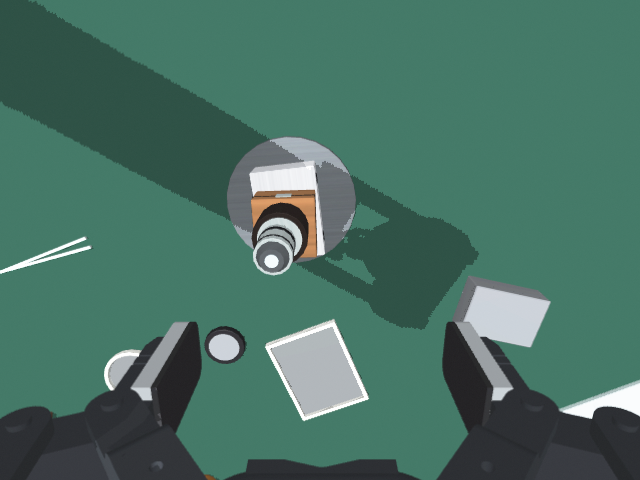

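{"op": "step_arm", "data": {
  "increments": [
    {"tx": -0.6,"ty": -0.75,"tz": 0.8,"rx": 0,"ry": 0,"rz": 0,"hand": -1},
    {"tx": -0.6,"ty": -0.75,"tz": 0.8,"rx": 0,"ry": 0,"rz": 0,"hand": -1},
    {"tx": 0,"ty": 0,"tz": 1,"rx": 0,"ry": 0,"rz": 0,"hand": -1},
    {"tx": 0,"ty": 0,"tz": 0.8,"rx": 0,"ry": 0,"rz": 0,"hand": -1},
    {"tx": 0,"ty": 0,"tz": 0,"rx": 0,"ry": 0,"rz": 0,"hand": -1}
  ]
}}

```text
clock: 3.7
eef_pos: [0.3614, 0.2826, 0.2127]
eef_rot: [-3.136, -0.004, 2.695]
contact_force: [-0.2, -0.5, -0.1]
opening: 0.0854
grasp_force: 0.0
```

```bash

python3 - <<'E'
from h import *
s=telemetry.get_state(); print(s['clock'],np.round(s['eef_pos'],4),np.round(s['eef_rot'],4))
d=cams.get_image("wrist"); save(d,'w3')
for n,h in zip("objective_mid puck_mid case_mid block_mid".split(),[.152,.116,.082,.046]):
    for r in models.silhouettes(n,d)[:1]:
        P=cloud(d,r['region']); T=P[abs(P[:,2]-h)<.003][:,:2]
        print(n,r['conf'],r['point'],np.round(np.percentile(P,[2,50,98],axis=0),4).tolist(),len(T), cv2.minAreaRect((T*1000).astype(np.float32)) if len(T)>5 else '')
E
```

```text
3.7 [0.3614 0.2826 0.2127] [-3.1363 -0.004   2.6947]
objective_mid 0.97 [262.3, 323.0] [[0.3497, 0.269, 0.1203], [0.3589, 0.284, 0.1525], [0.3769, 0.296, 0.1608]] 1079 ((364.3436584472656, 281.73992919921875), (29.145999908447266, 29.3598575592041), 63.14750289916992)
puck_mid 0.72 [221.8, 329.1] [[0.3412, 0.2636, 0.0823], [0.3508, 0.2939, 0.1154], [0.3804, 0.3059, 0.1173]] 1867 ((358.9972839355469, 286.61688232421875), (45.288177490234375, 34.53204345703125), 59.01866912841797)
case_mid 0.61 [191.8, 337.1] [[0.3307, 0.252, 0.0501], [0.3467, 0.297, 0.0812], [0.3978, 0.3182, 0.083]] 1892 ((365.6663818359375, 283.9228210449219), (56.19764709472656, 55.76619338989258), 65.64542388916016)
block_mid 0.67 [161.5, 324.8] [[0.3135, 0.2689, 0.0181], [0.3297, 0.2997, 0.0455], [0.4048, 0.3255, 0.047]] 2465 ((363.52874755859375, 285.7032470703125), (61.92267990112305, 89.71324157714844), 70.77787780761719)
```

View pics/w3.png

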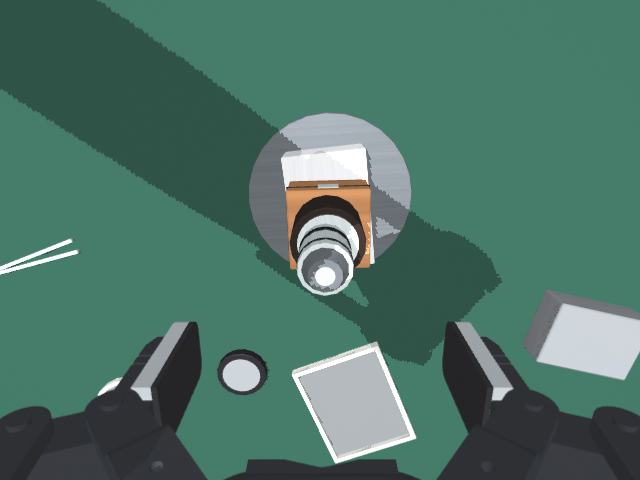

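{"op": "step_arm", "data": {
  "increments": [
    {"tx": -0.12,"ty": 0,"tz": 0.9,"rx": 0,"ry": 0,"rz": 0,"hand": -1},
    {"tx": 0,"ty": 0,"tz": 1,"rx": 0,"ry": 0,"rz": 0,"hand": -1},
    {"tx": 0,"ty": 0,"tz": 1,"rx": 0,"ry": 0,"rz": 0,"hand": -1},
    {"tx": 0,"ty": 0,"tz": 0.8,"rx": 0,"ry": 0,"rz": 0,"hand": -1},
    {"tx": 0,"ty": 0,"tz": 0,"rx": 0,"ry": 0,"rz": 0,"hand": -1},
    {"tx": 0,"ty": 0,"tz": 0,"rx": 0,"ry": 0,"rz": 0,"hand": -1}
  ],
  "squeeze": 30
}}

```text
clock: 4.55
eef_pos: [0.3666, 0.2822, 0.1249]
eef_rot: [3.141, 0.001, 2.694]
contact_force: [0.3, -0.3, -0.0]
opening: 0.0854
grasp_force: 0.0
```

{"op": "step_arm", "data": {
  "increments": [
    {"tx": 0.08,"ty": 0,"tz": 0.14,"rx": 0,"ry": 0,"rz": 0,"hand": -1},
    {"tx": 0,"ty": 0,"tz": 0,"rx": 0,"ry": 0,"rz": 0,"hand": 1},
    {"tx": 0,"ty": 0,"tz": 0,"rx": 0,"ry": 0,"rz": 0,"hand": 1},
    {"tx": 0,"ty": 0,"tz": 0,"rx": 0,"ry": 0,"rz": 0,"hand": 1},
    {"tx": 0,"ty": 0,"tz": 0,"rx": 0,"ry": 0,"rz": 0,"hand": 1},
    {"tx": 0,"ty": 0,"tz": 0,"rx": 0,"ry": 0,"rz": 0,"hand": 1},
    {"tx": 0,"ty": 0,"tz": 0,"rx": 0,"ry": 0,"rz": 0,"hand": 1},
    {"tx": 0,"ty": 0,"tz": 0,"rx": 0,"ry": 0,"rz": 0,"hand": 1}
  ],
  "squeeze": 30
}}

```text
clock: 5.35
eef_pos: [0.3646, 0.2828, 0.1208]
eef_rot: [3.141, 0.0, 2.694]
contact_force: [0.7, -0.3, 3.0]
opening: 0.0291
grasp_force: 29.7
```

{"op": "step_arm", "data": {
  "increments": [
    {"tx": 0,"ty": 0,"tz": -0.2,"rx": 0,"ry": 0,"rz": 0,"hand": 1},
    {"tx": 0,"ty": 0,"tz": -0.6,"rx": 0,"ry": 0,"rz": 0,"hand": 1},
    {"tx": 0,"ty": 0,"tz": -1,"rx": 0,"ry": 0,"rz": 0,"hand": 1},
    {"tx": 0,"ty": 0,"tz": -1,"rx": 0,"ry": 0,"rz": 0,"hand": 1},
    {"tx": -0.4,"ty": -0.4,"tz": -0.6,"rx": 0,"ry": 0,"rz": 0,"hand": 1},
    {"tx": -0.9,"ty": -0.8,"tz": -0.2,"rx": 0,"ry": 0,"rz": 0,"hand": 1},
    {"tx": -0.9,"ty": -0.8,"tz": 0,"rx": 0,"ry": 0,"rz": 0,"hand": 1},
    {"tx": -0.9,"ty": -0.8,"tz": 0,"rx": 0,"ry": 0,"rz": 0,"hand": 1},
    {"tx": -0.9,"ty": -0.8,"tz": 0,"rx": 0,"ry": 0,"rz": 0,"hand": 1},
    {"tx": -0.9,"ty": -0.8,"tz": 0,"rx": 0,"ry": 0,"rz": 0,"hand": 1}
  ]
}}

```text
clock: 6.35
eef_pos: [0.4274, 0.1293, 0.2112]
eef_rot: [3.141, 0.001, 2.694]
contact_force: [1.0, -1.0, -2.0]
opening: 0.0291
grasp_force: 29.8
```

{"op": "step_arm", "data": {
  "increments": [
    {"tx": -0.9,"ty": -0.8,"tz": 0,"rx": 0,"ry": 0,"rz": 0,"hand": 1},
    {"tx": -0.9,"ty": -0.8,"tz": 0,"rx": 0,"ry": 0,"rz": 0,"hand": 1},
    {"tx": -0.9,"ty": -0.8,"tz": 0,"rx": 0,"ry": 0,"rz": 0,"hand": 1},
    {"tx": -0.9,"ty": -0.8,"tz": 0,"rx": 0,"ry": 0,"rz": 0,"hand": 1},
    {"tx": -0.9,"ty": -0.8,"tz": 0,"rx": 0,"ry": 0,"rz": 0,"hand": 1},
    {"tx": -0.9,"ty": -0.8,"tz": 0,"rx": 0,"ry": 0,"rz": 0,"hand": 1},
    {"tx": -0.9,"ty": -0.8,"tz": 0,"rx": 0,"ry": 0,"rz": 0,"hand": 1},
    {"tx": -0.9,"ty": -0.8,"tz": 0,"rx": 0,"ry": 0,"rz": 0,"hand": 1},
    {"tx": -0.9,"ty": -0.8,"tz": 0,"rx": 0,"ry": 0,"rz": 0,"hand": 1},
    {"tx": -0.9,"ty": -0.8,"tz": 0,"rx": 0,"ry": 0,"rz": 0,"hand": 1}
  ]
}}

```text
clock: 7.35
eef_pos: [0.5436, -0.1485, 0.2111]
eef_rot: [3.142, 0.0, 2.694]
contact_force: [-0.4, 0.1, -1.5]
opening: 0.0292
grasp_force: 29.8
```

{"op": "step_arm", "data": {
  "increments": [
    {"tx": -0.9,"ty": -0.7,"tz": 0,"rx": 0,"ry": 0,"rz": 0,"hand": 1},
    {"tx": -0.9,"ty": -0.7,"tz": 0,"rx": 0,"ry": 0,"rz": 0,"hand": 1},
    {"tx": -0.7,"ty": -0.6,"tz": 0,"rx": 0,"ry": 0,"rz": 0,"hand": 1},
    {"tx": -0.5,"ty": -0.3,"tz": 0,"rx": 0,"ry": 0,"rz": 0,"hand": 1},
    {"tx": 0,"ty": 0,"tz": 0,"rx": 0,"ry": 0,"rz": 0,"hand": 1},
    {"tx": 0,"ty": 0,"tz": 0,"rx": 0,"ry": 0,"rz": 0,"hand": 1}
  ]
}}

```text
clock: 7.95
eef_pos: [0.5859, -0.231, 0.2104]
eef_rot: [3.141, -0.001, 2.694]
contact_force: [0.0, 0.5, -1.3]
opening: 0.0291
grasp_force: 29.8
```

```bash
cat > look.py <<'E'
import sys
from h import *
pic=sys.argv[1]; cam='wrist'
def st():
    s=telemetry.get_state(); print(round(s['clock'],2),np.round(s['eef_pos'],4),np.round(s['eef_rot'],4),round(s['opening'],4),round(s['grasp_force'],1))
st()
d=cams.get_image(cam); save(d,pic)
for a in sys.argv[2:]:
    n,h=a.split(':'); h=float(h)
    for r in models.silhouettes(n,d)[:2]:
        P=cloud(d,r['region']); T=P[abs(P[:,2]-h)<.003]
        print(n,round(r['conf'],2),np.round(r['point']),'med',np.round(np.median(P,0),4),'rect',rect(d,r['region'],h),len(T),[np.round(v,1).tolist() for v in cv2.minAreaRect((T[:,:2]*1000).astype(np.float32))] if len(T)>5 else '', round(np.median(T[:,2]),4) if len(T)>5 else '')
st()
E
python3 look.py w4 small_ring:.007 objective_mid:.2
```

```text
7.95 [ 0.5859 -0.231   0.2104] [ 3.1411e+00 -8.0000e-04  2.6939e+00] 0.0291 29.8
small_ring 0.67 [223. 306.] med [ 0.5962 -0.2519  0.0034] rect [595.7, -251.8, 55.0, 54.6, 2.3] 1147 [[596.0, -251.7], [54.4, 54.2], 86.9] 0.0071
objective_mid 0.63 [353. 319.] med [ 0.5784 -0.2286  0.2413] rect [603.9, -240.8, 39.5, 64.0, 64.3] 0  
8.1 [ 0.5858 -0.2305  0.2104] [ 3.1414e+00 -3.0000e-04  2.6948e+00] 0.0292 29.8
```

View pics/w4.png

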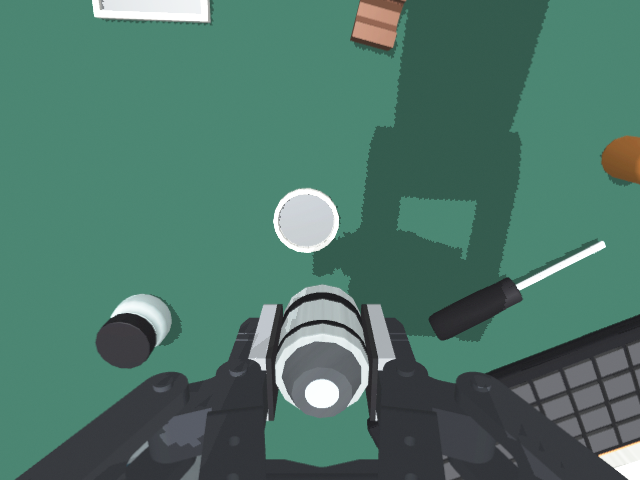

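{"op": "step_arm", "data": {
  "increments": [
    {"tx": -0.4,"ty": -0.3,"tz": 0.5,"rx": 0,"ry": 0,"rz": 0,"hand": 1},
    {"tx": -0.33,"ty": -0.28,"tz": 1,"rx": 0,"ry": 0,"rz": 0,"hand": 1},
    {"tx": 0,"ty": 0,"tz": 1,"rx": 0,"ry": 0,"rz": 0,"hand": 1},
    {"tx": 0,"ty": 0,"tz": 1,"rx": 0,"ry": 0,"rz": 0,"hand": 1},
    {"tx": 0,"ty": 0,"tz": 1,"rx": 0,"ry": 0,"rz": 0,"hand": 1},
    {"tx": 0,"ty": 0,"tz": 1,"rx": 0,"ry": 0,"rz": 0,"hand": 1},
    {"tx": 0,"ty": 0,"tz": 1,"rx": 0,"ry": 0,"rz": 0,"hand": 1},
    {"tx": 0,"ty": 0,"tz": 0.5,"rx": 0,"ry": 0,"rz": 0,"hand": 1},
    {"tx": 0,"ty": 0,"tz": 0,"rx": 0,"ry": 0,"rz": 0,"hand": 1},
    {"tx": 0,"ty": 0,"tz": 0,"rx": 0,"ry": 0,"rz": 0,"hand": 1}
  ]
}}

```text
clock: 9.1
eef_pos: [0.5967, -0.2525, 0.0363]
eef_rot: [-3.142, 0.001, 2.694]
contact_force: [-0.1, -0.6, -1.7]
opening: 0.0293
grasp_force: 29.8
```

```bash
python3 look.py w5 small_ring:.007 objective_mid:.06
```

```text
9.1 [ 0.5967 -0.2525  0.0363] [-3.1415e+00  1.3000e-03  2.6942e+00] 0.0293 29.8
small_ring 0.64 [269. 323.] med [ 0.5873 -0.2452  0.0033] rect [587.9, -247.4, 54.9, 39.2, 62.6] 2278 [[588.7, -247.6], [55.1, 38.1], 61.8] 0.0073
9.25 [ 0.5975 -0.2531  0.0375] [-3.1414  0.0034  2.694 ] 0.029 29.8
```

View pics/w5.png

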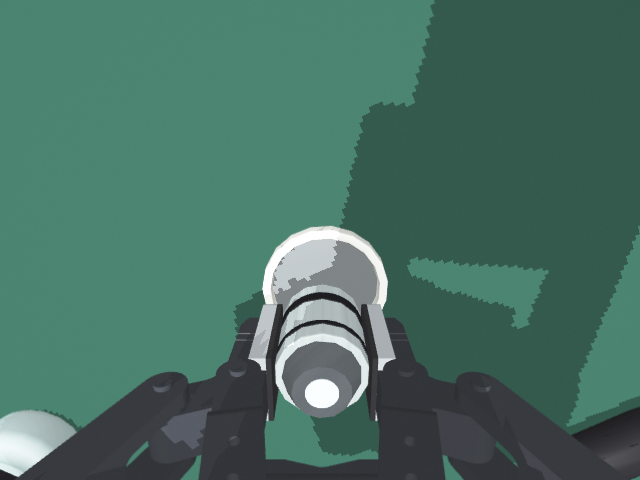

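{"op": "step_arm", "data": {
  "increments": [
    {"tx": 0,"ty": 0,"tz": 0.6,"rx": 0,"ry": 0,"rz": 0,"hand": 1},
    {"tx": 0,"ty": 0,"tz": 0.4,"rx": 0,"ry": 0,"rz": 0,"hand": 1},
    {"tx": 0,"ty": 0,"tz": 0.08,"rx": 0,"ry": 0,"rz": 0,"hand": 1},
    {"tx": 0,"ty": 0,"tz": 0.04,"rx": 0,"ry": 0,"rz": 0,"hand": 1},
    {"tx": 0,"ty": 0,"tz": 0,"rx": 0,"ry": 0,"rz": 0,"hand": 1}
  ]
}}

```text
clock: 9.75
eef_pos: [0.5957, -0.2523, 0.0075]
eef_rot: [-3.142, -0.002, 2.694]
contact_force: [-3.2, 1.5, 5.3]
opening: 0.0294
grasp_force: 31.8
```

{"op": "step_arm", "data": {
  "increments": [
    {"tx": 0,"ty": 0,"tz": 0,"rx": 0,"ry": 0,"rz": 0,"hand": 0.2},
    {"tx": 0,"ty": 0,"tz": 0,"rx": 0,"ry": 0,"rz": 0,"hand": 0},
    {"tx": 0,"ty": 0,"tz": 0,"rx": 0,"ry": 0,"rz": 0,"hand": -0.4},
    {"tx": 0,"ty": 0,"tz": 0,"rx": 0,"ry": 0,"rz": 0,"hand": -0.4},
    {"tx": 0,"ty": 0,"tz": -0.3,"rx": 0,"ry": 0,"rz": 0,"hand": -0.4},
    {"tx": 0,"ty": 0,"tz": -1,"rx": 0,"ry": 0,"rz": 0,"hand": -0.4},
    {"tx": 0,"ty": 0,"tz": -1,"rx": 0,"ry": 0,"rz": 0,"hand": -0.4},
    {"tx": 0,"ty": 0,"tz": -1,"rx": 0,"ry": 0,"rz": 0,"hand": -1},
    {"tx": 0,"ty": 0,"tz": -1,"rx": 0,"ry": 0,"rz": 0,"hand": -1},
    {"tx": 0,"ty": 0,"tz": 0,"rx": 0,"ry": 0,"rz": 0,"hand": -1}
  ]
}}

```text
clock: 10.75
eef_pos: [0.599, -0.2541, 0.1205]
eef_rot: [-3.141, 0.009, 2.694]
contact_force: [-0.3, -1.5, 0.4]
opening: 0.0851
grasp_force: 0.0
```

```bash
python3 look.py w6 small_ring:.007 objective_mid:.038
```

```text
10.75 [ 0.599  -0.2541  0.1205] [-3.141   0.0092  2.6939] 0.0851 0.0
small_ring 0.66 [206. 332.] med [ 0.5872 -0.2419  0.0038] rect [594.4, -250.2, 55.4, 50.9, 53.0] 1399 [[594.6, -250.3], [55.5, 50.1], 52.8] 0.0073
objective_mid 0.97 [238. 319.] med [ 0.5907 -0.2515  0.0397] rect [592.4, -251.4, 28.9, 37.7, 56.5] 866 [[595.4, -253.7], [28.7, 29.5], 33.4] 0.0386
10.9 [ 0.5958 -0.2524  0.1142] [ 3.1415e+00 -9.0000e-04  2.6937e+00] 0.0858 0.0
```

View pics/w6.png

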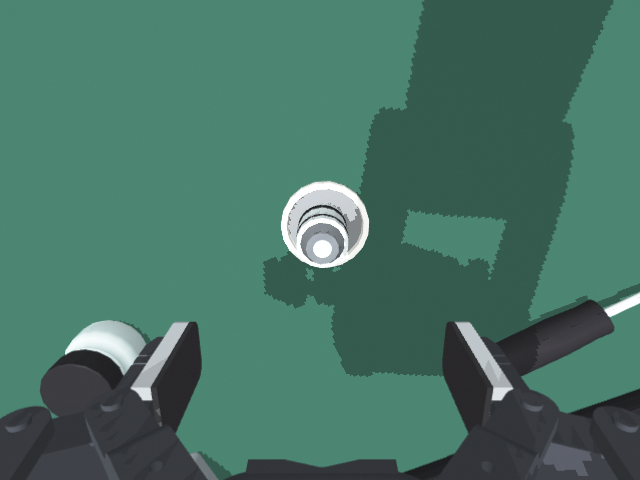

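{"op": "step_arm", "data": {
  "increments": [
    {"tx": 0.45,"ty": 0.4,"tz": -1,"rx": 0,"ry": 0,"rz": 0,"hand": -1},
    {"tx": 0.9,"ty": 0.78,"tz": -1,"rx": 0,"ry": 0,"rz": 0,"hand": -1},
    {"tx": 0.9,"ty": 0.78,"tz": -1,"rx": 0,"ry": 0,"rz": 0,"hand": -1},
    {"tx": 0.9,"ty": 0.78,"tz": -0.4,"rx": 0,"ry": 0,"rz": 0,"hand": -1},
    {"tx": 0.9,"ty": 0.78,"tz": 0,"rx": 0,"ry": 0,"rz": 0,"hand": -1},
    {"tx": 0.9,"ty": 0.78,"tz": 0,"rx": 0,"ry": 0,"rz": 0,"hand": -1},
    {"tx": 0.9,"ty": 0.78,"tz": 0,"rx": 0,"ry": 0,"rz": 0,"hand": -1},
    {"tx": 0.9,"ty": 0.78,"tz": 0,"rx": 0,"ry": 0,"rz": 0,"hand": -1},
    {"tx": 0.9,"ty": 0.78,"tz": 0,"rx": 0,"ry": 0,"rz": 0,"hand": -1},
    {"tx": 0.9,"ty": 0.78,"tz": 0,"rx": 0,"ry": 0,"rz": 0,"hand": -1}
  ]
}}

```text
clock: 11.9
eef_pos: [0.4822, 0.0083, 0.1977]
eef_rot: [-3.141, -0.003, 2.694]
contact_force: [0.6, 0.3, -0.2]
opening: 0.0853
grasp_force: 0.0
```

{"op": "step_arm", "data": {
  "increments": [
    {"tx": 0.9,"ty": 0.78,"tz": 0,"rx": 0,"ry": 0,"rz": 0,"hand": -1},
    {"tx": 0.9,"ty": 0.78,"tz": 0,"rx": 0,"ry": 0,"rz": 0,"hand": -1},
    {"tx": 0.9,"ty": 0.78,"tz": 0,"rx": 0,"ry": 0,"rz": 0,"hand": -1},
    {"tx": 0.9,"ty": 0.78,"tz": 0,"rx": 0,"ry": 0,"rz": 0,"hand": -1},
    {"tx": 0.9,"ty": 0.78,"tz": 0,"rx": 0,"ry": 0,"rz": 0,"hand": -1},
    {"tx": 0.9,"ty": 0.78,"tz": 0,"rx": 0,"ry": 0,"rz": 0,"hand": -1},
    {"tx": 0.9,"ty": 0.78,"tz": 0,"rx": 0,"ry": 0,"rz": 0,"hand": -1},
    {"tx": 0.9,"ty": 0.78,"tz": 0,"rx": 0,"ry": 0,"rz": 0,"hand": -1},
    {"tx": 0.9,"ty": 0.78,"tz": 0,"rx": 0,"ry": 0,"rz": 0,"hand": -1},
    {"tx": 0.9,"ty": 0.78,"tz": 0,"rx": 0,"ry": 0,"rz": 0,"hand": -1}
  ]
}}

```text
clock: 12.9
eef_pos: [0.3639, 0.281, 0.1978]
eef_rot: [-3.139, -0.002, 2.694]
contact_force: [1.1, 0.5, -0.9]
opening: 0.0854
grasp_force: 0.0
```

{"op": "step_arm", "data": {
  "increments": [
    {"tx": 0.1,"ty": 0.1,"tz": 0,"rx": 0,"ry": 0,"rz": 0,"hand": -1},
    {"tx": 0,"ty": 0,"tz": 0,"rx": 0,"ry": 0,"rz": 0,"hand": -1},
    {"tx": 0,"ty": 0,"tz": 0,"rx": 0,"ry": 0,"rz": 0,"hand": -1}
  ]
}}

```text
clock: 13.2
eef_pos: [0.3642, 0.283, 0.1988]
eef_rot: [-3.14, -0.001, 2.693]
contact_force: [0.7, -1.3, -0.1]
opening: 0.0856
grasp_force: 0.0
```

```bash
python3 look.py w7 puck_mid:.116 case_mid:.082 block_mid:.046 long_tray:.008 large_ring:.008
```

```text
13.2 [0.3642 0.283  0.1988] [-3.1398e+00 -7.0000e-04  2.6933e+00] 0.0856 0.0
puck_mid 0.56 [242. 319.] med [0.3601 0.2854 0.1158] rect [360.4, 285.4, 44.6, 52.0, 64.3] 4823 [[363.7, 283.7], [44.7, 45.9], 65.5] 0.1159
case_mid 0.55 [195. 335.] med [0.347  0.2973 0.0812] rect [362.7, 285.3, 55.5, 61.6, 65.9] 2097 [[365.8, 283.9], [56.0, 56.2], 65.8] 0.0815
block_mid 0.82 [160. 323.] med [0.3297 0.2998 0.0455] rect [329.9, 297.6, 62.9, 27.5, 67.7] 2743 [[363.4, 285.8], [61.8, 89.3], 70.8] 0.0456
long_tray 0.56 [408. 353.] med [0.5595 0.2213 0.0031] rect [560.6, 220.5, 88.9, 120.9, 86.4] 1606 [[563.6, 219.7], [88.5, 118.2], 86.2] 0.0073
large_ring 0.71 [388. 103.] med [0.4374 0.0179 0.0066] rect [436.5, 17.6, 6.3, 32.6, 3.0] 92 [[437.9, 15.7], [4.5, 30.4], 3.0] 0.0072
13.5 [0.3646 0.2832 0.1998] [3.1415e+00 1.0000e-04 2.6927e+00] 0.0854 0.0
```

View pics/w7.png

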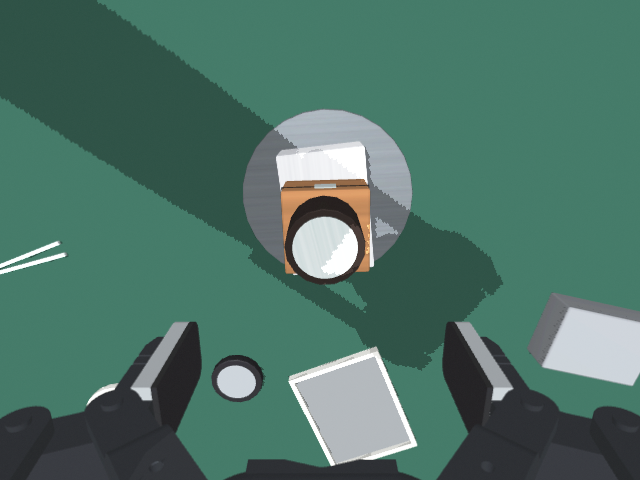

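{"op": "step_arm", "data": {
  "increments": [
    {"tx": 0.04,"ty": 0,"tz": 0.8,"rx": 0,"ry": 0,"rz": 0,"hand": -1},
    {"tx": 0,"ty": 0,"tz": 1,"rx": 0,"ry": 0,"rz": 0,"hand": -1},
    {"tx": 0,"ty": 0,"tz": 1,"rx": 0,"ry": 0,"rz": 0,"hand": -1},
    {"tx": 0,"ty": 0,"tz": 1,"rx": 0,"ry": 0,"rz": 0,"hand": -1},
    {"tx": 0,"ty": 0,"tz": 0.65,"rx": 0,"ry": 0,"rz": 0,"hand": -1},
    {"tx": 0,"ty": 0,"tz": 0,"rx": 0,"ry": 0,"rz": 0,"hand": -1},
    {"tx": 0,"ty": 0,"tz": 0,"rx": 0,"ry": 0,"rz": 0,"hand": -1}
  ]
}}

```text
clock: 14.2
eef_pos: [0.3636, 0.2841, 0.0889]
eef_rot: [3.142, 0.0, 2.693]
contact_force: [0.7, -0.4, 0.5]
opening: 0.085
grasp_force: 0.0
```

{"op": "step_arm", "data": {
  "increments": [
    {"tx": 0,"ty": 0,"tz": 0,"rx": 0,"ry": 0,"rz": 0,"hand": -0.3},
    {"tx": 0,"ty": 0,"tz": 0,"rx": 0,"ry": 0,"rz": 0,"hand": 0},
    {"tx": 0,"ty": 0,"tz": 0,"rx": 0,"ry": 0,"rz": 0,"hand": 1},
    {"tx": 0,"ty": 0,"tz": 0,"rx": 0,"ry": 0,"rz": 0,"hand": 1},
    {"tx": 0,"ty": 0,"tz": 0,"rx": 0,"ry": 0,"rz": 0,"hand": 1},
    {"tx": 0,"ty": 0,"tz": 0,"rx": 0,"ry": 0,"rz": 0,"hand": 1}
  ],
  "squeeze": 30
}}

```text
clock: 14.8
eef_pos: [0.3642, 0.2847, 0.0898]
eef_rot: [3.14, 0.001, 2.694]
contact_force: [0.6, 1.0, 5.0]
opening: 0.0453
grasp_force: 31.3
```

{"op": "step_arm", "data": {
  "increments": [
    {"tx": 0,"ty": 0,"tz": -0.2,"rx": 0,"ry": 0,"rz": 0,"hand": 1},
    {"tx": 0,"ty": 0,"tz": -0.6,"rx": 0,"ry": 0,"rz": 0,"hand": 1},
    {"tx": 0,"ty": 0,"tz": -1,"rx": 0,"ry": 0,"rz": 0,"hand": 1},
    {"tx": -0.4,"ty": -0.4,"tz": -1,"rx": 0,"ry": 0,"rz": 0,"hand": 1},
    {"tx": -0.9,"ty": -0.8,"tz": -0.4,"rx": 0,"ry": 0,"rz": 0,"hand": 1},
    {"tx": -0.9,"ty": -0.8,"tz": -0.2,"rx": 0,"ry": 0,"rz": 0,"hand": 1},
    {"tx": -0.9,"ty": -0.8,"tz": 0,"rx": 0,"ry": 0,"rz": 0,"hand": 1},
    {"tx": -0.9,"ty": -0.8,"tz": 0,"rx": 0,"ry": 0,"rz": 0,"hand": 1},
    {"tx": -0.9,"ty": -0.8,"tz": 0,"rx": 0,"ry": 0,"rz": 0,"hand": 1},
    {"tx": -0.9,"ty": -0.8,"tz": 0,"rx": 0,"ry": 0,"rz": 0,"hand": 1}
  ]
}}

```text
clock: 15.8
eef_pos: [0.4374, 0.103, 0.1729]
eef_rot: [-3.141, -0.001, 2.694]
contact_force: [0.8, 0.1, -2.3]
opening: 0.0448
grasp_force: 31.0
```

{"op": "step_arm", "data": {
  "increments": [
    {"tx": -0.9,"ty": -0.8,"tz": 0,"rx": 0,"ry": 0,"rz": 0,"hand": 1},
    {"tx": -0.9,"ty": -0.8,"tz": 0,"rx": 0,"ry": 0,"rz": 0,"hand": 1},
    {"tx": -0.5,"ty": -0.5,"tz": 0,"rx": 0,"ry": 0,"rz": 0,"hand": 1},
    {"tx": -0.4,"ty": -0.4,"tz": 0,"rx": 0,"ry": 0,"rz": 0,"hand": 1},
    {"tx": 0,"ty": 0,"tz": 0,"rx": 0,"ry": 0,"rz": 0,"hand": 1},
    {"tx": 0,"ty": 0,"tz": 0,"rx": 0,"ry": 0,"rz": 0,"hand": 1}
  ]
}}

```text
clock: 16.4
eef_pos: [0.4711, 0.019, 0.1731]
eef_rot: [3.142, -0.001, 2.694]
contact_force: [0.5, 0.1, -0.9]
opening: 0.0451
grasp_force: 31.0
```

```bash
python3 look.py w8 large_ring:.008
```

```text
16.4 [0.4711 0.019  0.1731] [ 3.1415e+00 -1.3000e-03  2.6936e+00] 0.0451 31.0
large_ring 0.82 [213. 319.] med [0.4715 0.0162 0.0033] rect [471.8, 15.9, 70.9, 72.0, 66.2] 1512 [[471.8, 15.9], [70.7, 71.1], 38.7] 0.0074
large_ring 0.51 [458. 106.] med [ 0.5853 -0.2434  0.0267] rect [597.6, -262.2, 2.7, 21.9, 21.0] 0  
16.5 [0.4712 0.0194 0.1733] [ 3.1415e+00 -6.0000e-04  2.6948e+00] 0.0453 31.0
```

View pics/w8.png

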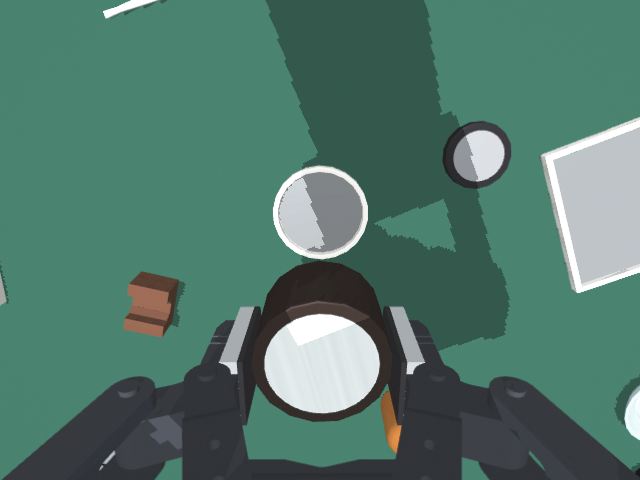

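{"op": "step_arm", "data": {
  "increments": [
    {"tx": -0.09,"ty": -0.09,"tz": 0.7,"rx": 0,"ry": 0,"rz": 0,"hand": 1},
    {"tx": 0,"ty": 0,"tz": 1,"rx": 0,"ry": 0,"rz": 0,"hand": 1},
    {"tx": 0,"ty": 0,"tz": 1,"rx": 0,"ry": 0,"rz": 0,"hand": 1},
    {"tx": 0,"ty": 0,"tz": 1,"rx": 0,"ry": 0,"rz": 0,"hand": 1},
    {"tx": 0,"ty": 0,"tz": 1,"rx": 0,"ry": 0,"rz": 0,"hand": 1},
    {"tx": 0,"ty": 0,"tz": 0.8,"rx": 0,"ry": 0,"rz": 0,"hand": 1},
    {"tx": 0,"ty": 0,"tz": 0.5,"rx": 0,"ry": 0,"rz": 0,"hand": 1},
    {"tx": 0,"ty": 0,"tz": 0.25,"rx": 0,"ry": 0,"rz": 0,"hand": 1},
    {"tx": 0,"ty": 0,"tz": 0.12,"rx": 0,"ry": 0,"rz": 0,"hand": 1},
    {"tx": 0,"ty": 0,"tz": 0,"rx": 0,"ry": 0,"rz": 0,"hand": 1}
  ]
}}

```text
clock: 17.5
eef_pos: [0.4731, 0.0158, 0.0148]
eef_rot: [3.141, 0.001, 2.694]
contact_force: [-0.6, -0.0, 0.3]
opening: 0.0451
grasp_force: 31.0
```

{"op": "step_arm", "data": {
  "increments": [
    {"tx": 0,"ty": 0,"tz": 0.1,"rx": 0,"ry": 0,"rz": 0,"hand": 1},
    {"tx": 0,"ty": 0,"tz": 0.05,"rx": 0,"ry": 0,"rz": 0,"hand": 1},
    {"tx": 0,"ty": 0,"tz": 0,"rx": 0,"ry": 0,"rz": 0,"hand": 1}
  ]
}}

```text
clock: 17.8
eef_pos: [0.4729, 0.0156, 0.0109]
eef_rot: [3.141, 0.001, 2.694]
contact_force: [-0.3, 0.4, -0.6]
opening: 0.0448
grasp_force: 31.1
```

{"op": "step_arm", "data": {
  "increments": [
    {"tx": 0,"ty": 0,"tz": 0.03,"rx": 0,"ry": 0,"rz": 0,"hand": 1},
    {"tx": 0,"ty": 0,"tz": 0.03,"rx": 0,"ry": 0,"rz": 0,"hand": 1},
    {"tx": 0,"ty": 0,"tz": 0,"rx": 0,"ry": 0,"rz": 0,"hand": 1}
  ]
}}

```text
clock: 18.1
eef_pos: [0.473, 0.0155, 0.0108]
eef_rot: [-3.141, -0.001, 2.694]
contact_force: [-6.1, 0.6, 11.5]
opening: 0.0448
grasp_force: 32.3
```

{"op": "step_arm", "data": {
  "increments": [
    {"tx": 0,"ty": 0,"tz": -0.02,"rx": 0,"ry": 0,"rz": 0,"hand": -0.1},
    {"tx": 0,"ty": 0,"tz": 0,"rx": 0,"ry": 0,"rz": 0,"hand": -0.3},
    {"tx": 0,"ty": 0,"tz": 0,"rx": 0,"ry": 0,"rz": 0,"hand": -0.6},
    {"tx": 0,"ty": 0,"tz": 0,"rx": 0,"ry": 0,"rz": 0,"hand": -0.8},
    {"tx": 0,"ty": 0,"tz": -0.3,"rx": 0,"ry": 0,"rz": 0,"hand": -0.8},
    {"tx": 0,"ty": 0,"tz": -1,"rx": 0,"ry": 0,"rz": 0,"hand": -0.8},
    {"tx": 0,"ty": 0,"tz": -1,"rx": 0,"ry": 0,"rz": 0,"hand": -1},
    {"tx": 0,"ty": 0,"tz": -1,"rx": 0,"ry": 0,"rz": 0,"hand": -1},
    {"tx": 0,"ty": 0,"tz": -1,"rx": 0,"ry": 0,"rz": 0,"hand": -1},
    {"tx": 0,"ty": 0,"tz": -1,"rx": 0,"ry": 0,"rz": 0,"hand": -1}
  ]
}}

```text
clock: 19.1
eef_pos: [0.4725, 0.0156, 0.1436]
eef_rot: [3.141, 0.001, 2.694]
contact_force: [0.1, 0.2, -0.6]
opening: 0.0854
grasp_force: 0.0
```

{"op": "step_arm", "data": {
  "increments": [
    {"tx": 0,"ty": 0,"tz": 0,"rx": 0,"ry": 0,"rz": 0,"hand": -1},
    {"tx": 0,"ty": 0,"tz": 0,"rx": 0,"ry": 0,"rz": 0,"hand": -1}
  ]
}}

```text
clock: 19.3
eef_pos: [0.4729, 0.0156, 0.1427]
eef_rot: [3.141, 0.001, 2.694]
contact_force: [0.5, 0.1, -1.1]
opening: 0.0854
grasp_force: 0.0
```

```bash
python3 look.py w9 large_ring:.008 puck_mid:.037
```

```text
19.3 [0.4729 0.0156 0.1427] [3.1411e+00 1.4000e-03 2.6938e+00] 0.0854 0.0
large_ring 0.83 [191. 332.] med [0.4573 0.0302 0.0037] rect [467.1, 18.6, 70.7, 62.3, 63.4] 1419 [[469.0, 18.2], [71.3, 64.2], 56.0] 0.0074
puck_mid 0.56 [235. 320.] med [0.4692 0.0163 0.0368] rect [469.3, 15.2, 45.2, 51.1, 79.2] 4062 [[472.6, 14.8], [45.6, 44.6], 13.0] 0.0369
19.45 [0.4715 0.0158 0.1404] [-3.1407e+00 -2.8000e-03  2.6937e+00] 0.0853 0.0
```

View pics/w9.png

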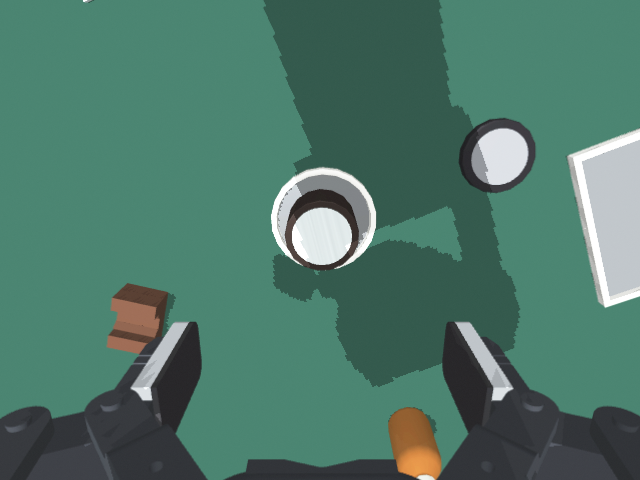

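{"op": "step_arm", "data": {
  "increments": [
    {"tx": 0.5,"ty": 0.45,"tz": -0.3,"rx": 0,"ry": 0,"rz": 0,"hand": -1},
    {"tx": 0.9,"ty": 0.83,"tz": 0,"rx": 0,"ry": 0,"rz": 0,"hand": -1},
    {"tx": 0.9,"ty": 0.83,"tz": 0,"rx": 0,"ry": 0,"rz": 0,"hand": -1},
    {"tx": 0.9,"ty": 0.83,"tz": 0,"rx": 0,"ry": 0,"rz": 0,"hand": -1},
    {"tx": 0.9,"ty": 0.83,"tz": 0,"rx": 0,"ry": 0,"rz": 0,"hand": -1},
    {"tx": 0.9,"ty": 0.83,"tz": 0,"rx": 0,"ry": 0,"rz": 0,"hand": -1},
    {"tx": 0.9,"ty": 0.83,"tz": 0,"rx": 0,"ry": 0,"rz": 0,"hand": -1},
    {"tx": 0.9,"ty": 0.83,"tz": 0,"rx": 0,"ry": 0,"rz": 0,"hand": -1},
    {"tx": 0.9,"ty": 0.83,"tz": 0,"rx": 0,"ry": 0,"rz": 0,"hand": -1},
    {"tx": 0.6,"ty": 0.55,"tz": 0,"rx": 0,"ry": 0,"rz": 0,"hand": -1}
  ]
}}

```text
clock: 20.45
eef_pos: [0.3666, 0.2788, 0.148]
eef_rot: [-3.14, -0.002, 2.695]
contact_force: [-0.5, -1.0, -0.7]
opening: 0.0854
grasp_force: 0.0
```

{"op": "step_arm", "data": {
  "increments": [
    {"tx": 0.19,"ty": 0.18,"tz": 0,"rx": 0,"ry": 0,"rz": -0.24,"hand": -1},
    {"tx": 0,"ty": 0,"tz": 0,"rx": 0,"ry": 0,"rz": 0,"hand": -1},
    {"tx": 0,"ty": 0,"tz": 0,"rx": 0,"ry": 0,"rz": 0,"hand": -1}
  ]
}}

```text
clock: 20.75
eef_pos: [0.366, 0.283, 0.1489]
eef_rot: [-3.14, -0.0, 2.719]
contact_force: [-0.7, -0.3, -0.1]
opening: 0.0854
grasp_force: 0.0
```

```bash
python3 look.py w10 case_mid:.082 block_mid:.046
```

```text
20.75 [0.366  0.283  0.1489] [-3.1403e+00 -3.0000e-04  2.7185e+00] 0.0854 0.0
case_mid 0.88 [248. 324.] med [0.3609 0.2857 0.0815] rect [362.3, 285.5, 55.5, 63.5, 65.9] 10466 [[366.0, 283.9], [56.1, 56.6], 65.9] 0.0816
block_mid 0.95 [171. 323.] med [0.3292 0.2992 0.0455] rect [330.0, 297.7, 62.2, 28.2, 68.1] 3708 [[362.5, 286.0], [62.0, 87.7], 70.5] 0.0456
20.9 [0.3663 0.283  0.1494] [-3.1413 -0.      2.7175] 0.0853 0.0
```

{"op": "step_arm", "data": {
  "increments": [
    {"tx": 0,"ty": 0.03,"tz": 0.8,"rx": 0,"ry": 0,"rz": 0,"hand": -1},
    {"tx": 0,"ty": 0,"tz": 1,"rx": 0,"ry": 0,"rz": 0,"hand": -1},
    {"tx": 0,"ty": 0,"tz": 1,"rx": 0,"ry": 0,"rz": 0,"hand": -1},
    {"tx": 0,"ty": 0,"tz": 0.8,"rx": 0,"ry": 0,"rz": 0,"hand": -1},
    {"tx": 0,"ty": 0,"tz": 0.36,"rx": 0,"ry": 0,"rz": 0,"hand": -1},
    {"tx": 0,"ty": 0,"tz": 0,"rx": 0,"ry": 0,"rz": 0,"hand": -1},
    {"tx": 0,"ty": 0,"tz": 0,"rx": 0,"ry": 0,"rz": 0,"hand": -0.5},
    {"tx": 0,"ty": 0,"tz": 0,"rx": 0,"ry": 0,"rz": 0,"hand": -0.2},
    {"tx": 0,"ty": 0,"tz": 0,"rx": 0,"ry": 0,"rz": 0,"hand": 1},
    {"tx": 0,"ty": 0,"tz": 0,"rx": 0,"ry": 0,"rz": 0,"hand": 1}
  ],
  "squeeze": 30
}}

```text
clock: 21.9
eef_pos: [0.3675, 0.2851, 0.0522]
eef_rot: [3.139, 0.002, 2.719]
contact_force: [-0.5, -0.1, 5.4]
opening: 0.0557
grasp_force: 34.1
```

{"op": "step_arm", "data": {
  "increments": [
    {"tx": 0,"ty": 0,"tz": 0,"rx": 0,"ry": 0,"rz": 0,"hand": 1},
    {"tx": 0,"ty": 0,"tz": 0,"rx": 0,"ry": 0,"rz": 0,"hand": 1}
  ]
}}

```text
clock: 22.1
eef_pos: [0.3674, 0.285, 0.0522]
eef_rot: [3.139, 0.002, 2.719]
contact_force: [-0.2, -0.6, 6.9]
opening: 0.0559
grasp_force: 34.3
```

{"op": "step_arm", "data": {
  "increments": [
    {"tx": 0,"ty": 0,"tz": -0.2,"rx": 0,"ry": 0,"rz": 0,"hand": 1},
    {"tx": 0,"ty": 0,"tz": -0.6,"rx": 0,"ry": 0,"rz": 0,"hand": 1},
    {"tx": 0,"ty": 0,"tz": -1,"rx": 0,"ry": 0,"rz": 0,"hand": 1},
    {"tx": -0.4,"ty": -0.4,"tz": -1,"rx": 0,"ry": 0,"rz": 0,"hand": 1},
    {"tx": -0.8,"ty": -0.87,"tz": -0.6,"rx": 0,"ry": 0,"rz": 0,"hand": 1},
    {"tx": -0.8,"ty": -0.87,"tz": 0,"rx": 0,"ry": 0,"rz": 0,"hand": 1},
    {"tx": -0.8,"ty": -0.87,"tz": 0,"rx": 0,"ry": 0,"rz": 0,"hand": 1},
    {"tx": -0.8,"ty": -0.87,"tz": 0,"rx": 0,"ry": 0,"rz": 0,"hand": 1},
    {"tx": -0.8,"ty": -0.87,"tz": 0,"rx": 0,"ry": 0,"rz": 0,"hand": 1},
    {"tx": -0.8,"ty": -0.87,"tz": 0,"rx": 0,"ry": 0,"rz": 0,"hand": 1}
  ]
}}

```text
clock: 23.1
eef_pos: [0.4268, 0.1019, 0.1352]
eef_rot: [-3.141, -0.001, 2.719]
contact_force: [-0.0, -0.5, -1.8]
opening: 0.0555
grasp_force: 33.5
```

{"op": "step_arm", "data": {
  "increments": [
    {"tx": -0.8,"ty": -0.87,"tz": 0,"rx": 0,"ry": 0,"rz": 0,"hand": 1},
    {"tx": -0.8,"ty": -0.87,"tz": 0,"rx": 0,"ry": 0,"rz": 0,"hand": 1},
    {"tx": -0.8,"ty": -0.87,"tz": 0,"rx": 0,"ry": 0,"rz": 0,"hand": 1},
    {"tx": -0.5,"ty": -0.7,"tz": 0,"rx": 0,"ry": 0,"rz": 0,"hand": 1},
    {"tx": -0.2,"ty": -0.9,"tz": 0,"rx": 0,"ry": 0,"rz": 0,"hand": 1},
    {"tx": -0.1,"ty": -0.9,"tz": 0,"rx": 0,"ry": 0,"rz": 0,"hand": 1},
    {"tx": -0.1,"ty": -0.9,"tz": 0,"rx": 0,"ry": 0,"rz": 0,"hand": 1},
    {"tx": -0.1,"ty": -0.9,"tz": 0,"rx": 0,"ry": 0,"rz": 0,"hand": 1},
    {"tx": -0.1,"ty": -0.9,"tz": 0,"rx": 0,"ry": 0,"rz": 0,"hand": 1},
    {"tx": -0.1,"ty": -0.9,"tz": 0,"rx": 0,"ry": 0,"rz": 0,"hand": 1}
  ]
}}

```text
clock: 24.1
eef_pos: [0.4191, -0.133, 0.1351]
eef_rot: [3.141, -0.001, 2.719]
contact_force: [0.5, 0.0, -1.0]
opening: 0.0556
grasp_force: 33.5
```

{"op": "step_arm", "data": {
  "increments": [
    {"tx": -0.1,"ty": -0.9,"tz": 0,"rx": 0,"ry": 0,"rz": 0,"hand": 1},
    {"tx": -0.1,"ty": -0.9,"tz": 0,"rx": 0,"ry": 0,"rz": 0,"hand": 1},
    {"tx": -0.1,"ty": -0.9,"tz": 0,"rx": 0,"ry": 0,"rz": 0,"hand": 1},
    {"tx": 0,"ty": -0.6,"tz": 0,"rx": 0,"ry": 0,"rz": 0,"hand": 1},
    {"tx": 0,"ty": 0,"tz": 0,"rx": 0,"ry": 0,"rz": 0,"hand": 1},
    {"tx": 0,"ty": 0,"tz": 0,"rx": 0,"ry": 0,"rz": 0,"hand": 1}
  ]
}}

```text
clock: 24.7
eef_pos: [0.3927, -0.2104, 0.1352]
eef_rot: [3.141, -0.001, 2.718]
contact_force: [-1.2, 1.0, -1.1]
opening: 0.0552
grasp_force: 33.4
```

```bash
python3 look.py w11 square_tray:.008
```

```text
24.7 [ 0.3927 -0.2104  0.1352] [ 3.1409e+00 -8.0000e-04  2.7183e+00] 0.0552 33.4
square_tray 0.92 [222. 222.] med [ 0.3649 -0.2698  0.0033] rect [372.8, -266.1, 82.8, 83.2, 62.5] 2424 [[373.5, -266.5], [82.3, 82.7], 62.5] 0.0076
24.8 [ 0.393  -0.2101  0.1353] [ 3.1411e+00 -5.0000e-04  2.7196e+00] 0.0554 33.4
```

View pics/w11.png

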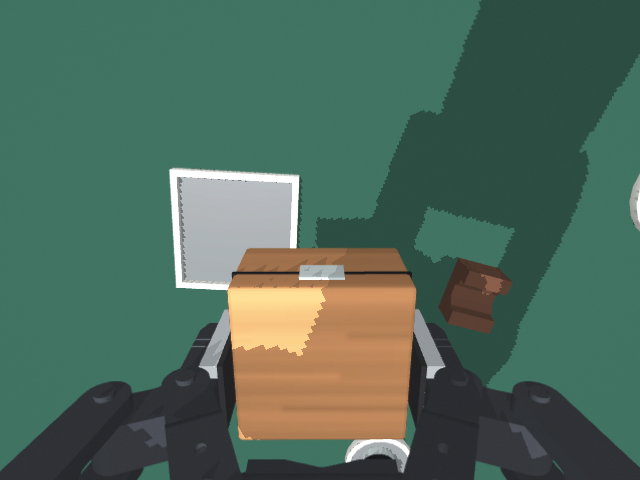

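{"op": "step_arm", "data": {
  "increments": [
    {"tx": -0.1,"ty": -0.8,"tz": 0,"rx": 0,"ry": 0,"rz": 0,"hand": 1},
    {"tx": -0.1,"ty": -0.9,"tz": 0,"rx": 0,"ry": 0,"rz": 0,"hand": 1},
    {"tx": -0.03,"ty": -0.65,"tz": 0.6,"rx": 0,"ry": 0,"rz": 0,"hand": 1},
    {"tx": 0,"ty": 0,"tz": 0.8,"rx": 0,"ry": 0,"rz": 0.54,"hand": 1},
    {"tx": 0,"ty": 0,"tz": 0.9,"rx": 0,"ry": 0,"rz": 0,"hand": 1},
    {"tx": 0,"ty": 0,"tz": 0.9,"rx": 0,"ry": 0,"rz": 0,"hand": 1},
    {"tx": 0,"ty": 0,"tz": 0.8,"rx": 0,"ry": 0,"rz": 0,"hand": 1},
    {"tx": 0,"ty": 0,"tz": 0.5,"rx": 0,"ry": 0,"rz": 0,"hand": 1},
    {"tx": 0,"ty": 0,"tz": 0.2,"rx": 0,"ry": 0,"rz": 0,"hand": 1},
    {"tx": 0,"ty": 0,"tz": 0,"rx": 0,"ry": 0,"rz": 0,"hand": 1}
  ]
}}

```text
clock: 25.8
eef_pos: [0.3741, -0.2663, 0.0177]
eef_rot: [3.141, -0.001, 2.663]
contact_force: [0.6, -0.0, -0.7]
opening: 0.056
grasp_force: 33.4
```

{"op": "step_arm", "data": {
  "increments": [
    {"tx": 0,"ty": 0,"tz": 0.08,"rx": 0,"ry": 0,"rz": 0,"hand": 1},
    {"tx": 0,"ty": 0,"tz": 0,"rx": 0,"ry": 0,"rz": 0,"hand": 1},
    {"tx": 0,"ty": 0,"tz": 0,"rx": 0,"ry": 0,"rz": 0,"hand": 1}
  ]
}}

```text
clock: 26.1
eef_pos: [0.3746, -0.2673, 0.0169]
eef_rot: [-3.141, 0.002, 2.662]
contact_force: [0.7, -0.5, -0.6]
opening: 0.0557
grasp_force: 33.4
```

{"op": "step_arm", "data": {
  "increments": [
    {"tx": 0,"ty": 0,"tz": 0.2,"rx": 0,"ry": 0,"rz": 0,"hand": 1},
    {"tx": 0,"ty": 0,"tz": 0.06,"rx": 0,"ry": 0,"rz": 0,"hand": 1},
    {"tx": 0,"ty": 0,"tz": 0,"rx": 0,"ry": 0,"rz": 0,"hand": 1},
    {"tx": 0,"ty": 0,"tz": 0,"rx": 0,"ry": 0,"rz": 0,"hand": 1}
  ]
}}

```text
clock: 26.5
eef_pos: [0.374, -0.2667, 0.0094]
eef_rot: [3.142, -0.0, 2.662]
contact_force: [0.3, -0.7, -1.2]
opening: 0.0553
grasp_force: 33.4
```

{"op": "step_arm", "data": {
  "increments": [
    {"tx": 0,"ty": 0,"tz": 0.04,"rx": 0,"ry": 0,"rz": 0,"hand": 1},
    {"tx": 0,"ty": 0,"tz": 0,"rx": 0,"ry": 0,"rz": 0,"hand": 1}
  ]
}}

```text
clock: 26.7
eef_pos: [0.3742, -0.2669, 0.0093]
eef_rot: [3.141, -0.001, 2.663]
contact_force: [-3.0, 2.0, 3.9]
opening: 0.0556
grasp_force: 34.2
```

Touching. Release, rise, and check.

{"op": "step_arm", "data": {
  "increments": [
    {"tx": 0,"ty": 0,"tz": 0,"rx": 0,"ry": 0,"rz": 0,"hand": -0.35},
    {"tx": 0,"ty": 0,"tz": 0,"rx": 0,"ry": 0,"rz": 0,"hand": -0.6},
    {"tx": 0,"ty": 0,"tz": 0,"rx": 0,"ry": 0,"rz": 0,"hand": -1},
    {"tx": 0,"ty": 0,"tz": 0,"rx": 0,"ry": 0,"rz": 0,"hand": -1},
    {"tx": 0,"ty": 0,"tz": -0.3,"rx": 0,"ry": 0,"rz": 0,"hand": -1},
    {"tx": 0,"ty": 0,"tz": -1,"rx": 0,"ry": 0,"rz": 0,"hand": -1},
    {"tx": 0,"ty": 0,"tz": -1,"rx": 0,"ry": 0,"rz": 0,"hand": -1},
    {"tx": 0,"ty": 0,"tz": -1,"rx": 0,"ry": 0,"rz": 0,"hand": -1},
    {"tx": 0,"ty": 0,"tz": -1,"rx": 0,"ry": 0,"rz": 0,"hand": -1},
    {"tx": 0,"ty": 0,"tz": -1,"rx": 0,"ry": 0,"rz": 0,"hand": -1}
  ]
}}

```text
clock: 27.7
eef_pos: [0.3741, -0.2667, 0.1427]
eef_rot: [-3.141, 0.001, 2.662]
contact_force: [0.5, -0.9, 0.2]
opening: 0.0857
grasp_force: 0.0
```

```bash
python3 look.py w12 square_tray:.008 case_mid:.039
```

```text
27.7 [ 0.3741 -0.2667  0.1427] [-3.1414e+00  7.0000e-04  2.6625e+00] 0.0857 0.0
square_tray 0.97 [182. 329.] med [ 0.3556 -0.2502  0.004 ] rect [373.1, -266.2, 81.9, 82.3, 62.5] 2384 [[373.7, -266.5], [82.2, 82.7], 62.5] 0.0076
case_mid 0.68 [230. 322.] med [ 0.369  -0.2658  0.0385] rect [370.0, -265.8, 55.8, 60.9, 62.5] 7899 [[372.8, -267.4], [56.0, 56.1], 62.7] 0.0386
27.85 [ 0.3752 -0.2678  0.1436] [-3.1401  0.0048  2.6624] 0.0854 0.0
```

View pics/w12.png

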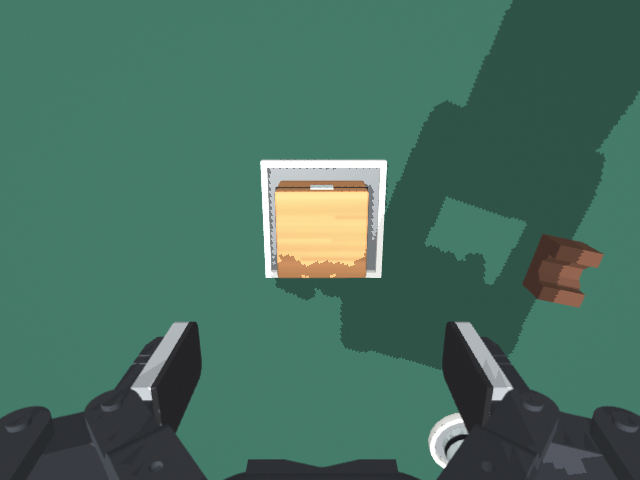

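{"op": "step_arm", "data": {
  "increments": [
    {"tx": 0.1,"ty": 0.5,"tz": 0,"rx": 0,"ry": 0,"rz": 0,"hand": -1},
    {"tx": 0.16,"ty": 0.95,"tz": 0,"rx": 0,"ry": 0,"rz": 0,"hand": -1},
    {"tx": 0.16,"ty": 0.95,"tz": 0,"rx": 0,"ry": 0,"rz": 0,"hand": -1},
    {"tx": 0.16,"ty": 0.95,"tz": 0,"rx": 0,"ry": 0,"rz": 0,"hand": -1},
    {"tx": 0.16,"ty": 0.95,"tz": 0,"rx": 0,"ry": 0,"rz": 0,"hand": -1},
    {"tx": 0.16,"ty": 0.95,"tz": 0,"rx": 0,"ry": 0,"rz": 0,"hand": -1},
    {"tx": 0.16,"ty": 0.95,"tz": 0,"rx": 0,"ry": 0,"rz": 0,"hand": -1},
    {"tx": 0.16,"ty": 0.95,"tz": 0,"rx": 0,"ry": 0,"rz": 0,"hand": -1},
    {"tx": 0.16,"ty": 0.95,"tz": 0,"rx": 0,"ry": 0,"rz": 0,"hand": -1},
    {"tx": 0.16,"ty": 0.95,"tz": 0,"rx": 0,"ry": 0,"rz": 0,"hand": -1}
  ]
}}

```text
clock: 28.85
eef_pos: [0.4431, -0.0461, 0.139]
eef_rot: [-3.141, -0.004, 2.663]
contact_force: [-0.4, 0.6, 0.1]
opening: 0.0852
grasp_force: 0.0
```

{"op": "step_arm", "data": {
  "increments": [
    {"tx": 0.35,"ty": 0.95,"tz": 0,"rx": 0,"ry": 0,"rz": 0,"hand": -1},
    {"tx": 0.6,"ty": 0.9,"tz": 0,"rx": 0,"ry": 0,"rz": 0,"hand": -1},
    {"tx": 0.9,"ty": 0.9,"tz": 0,"rx": 0,"ry": 0,"rz": 0,"hand": -1},
    {"tx": 0.9,"ty": 0.85,"tz": 0,"rx": 0,"ry": 0,"rz": 0,"hand": -1},
    {"tx": 0.9,"ty": 0.85,"tz": 0,"rx": 0,"ry": 0,"rz": 0,"hand": -1},
    {"tx": 0.9,"ty": 0.85,"tz": 0,"rx": 0,"ry": 0,"rz": 0,"hand": -1},
    {"tx": 0.9,"ty": 0.85,"tz": 0,"rx": 0,"ry": 0,"rz": 0,"hand": -1},
    {"tx": 0.9,"ty": 0.85,"tz": 0,"rx": 0,"ry": 0,"rz": 0,"hand": -1},
    {"tx": 0.9,"ty": 0.85,"tz": 0,"rx": 0,"ry": 0,"rz": 0,"hand": -1},
    {"tx": 0.9,"ty": 0.85,"tz": 0,"rx": 0,"ry": 0,"rz": 0,"hand": -1}
  ]
}}

```text
clock: 29.85
eef_pos: [0.3614, 0.2398, 0.1391]
eef_rot: [-3.139, -0.002, 2.663]
contact_force: [0.8, 0.5, -0.6]
opening: 0.0856
grasp_force: 0.0
```

{"op": "step_arm", "data": {
  "increments": [
    {"tx": 0.6,"ty": 0.7,"tz": 0,"rx": 0,"ry": 0,"rz": 0,"hand": -1},
    {"tx": 0.3,"ty": 0.3,"tz": 0,"rx": 0,"ry": 0,"rz": -0.7,"hand": -1},
    {"tx": 0,"ty": 0,"tz": 0,"rx": 0,"ry": 0,"rz": -0.67,"hand": -1},
    {"tx": 0,"ty": 0,"tz": 0,"rx": 0,"ry": 0,"rz": 0,"hand": -1},
    {"tx": 0,"ty": 0,"tz": 0,"rx": 0,"ry": 0,"rz": 0,"hand": -1}
  ]
}}

```text
clock: 30.35
eef_pos: [0.3541, 0.2711, 0.1397]
eef_rot: [-3.14, -0.002, 2.805]
contact_force: [-0.6, 0.6, -0.6]
opening: 0.0854
grasp_force: 0.0
```

```bash
python3 look.py w13 block_mid:.046 long_tray:.008
```

```text
30.35 [0.3541 0.2711 0.1397] [-3.1398e+00 -1.8000e-03  2.8047e+00] 0.0854 0.0
block_mid 0.68 [237. 351.] med [0.3574 0.2873 0.0455] rect [361.1, 286.5, 61.6, 94.4, 70.7] 14880 [[363.8, 285.7], [62.1, 90.3], 70.7] 0.0456
long_tray 0.83 [436. 340.] med [0.5291 0.2259 0.0031] rect [536.4, 222.1, 88.0, 75.3, 86.2] 1182 [[539.9, 221.5], [87.9, 70.8], 86.2] 0.0073
30.5 [0.355  0.271  0.1405] [-3.1410e+00 -7.0000e-04  2.8047e+00] 0.0853 0.0
```

View pics/w13.png

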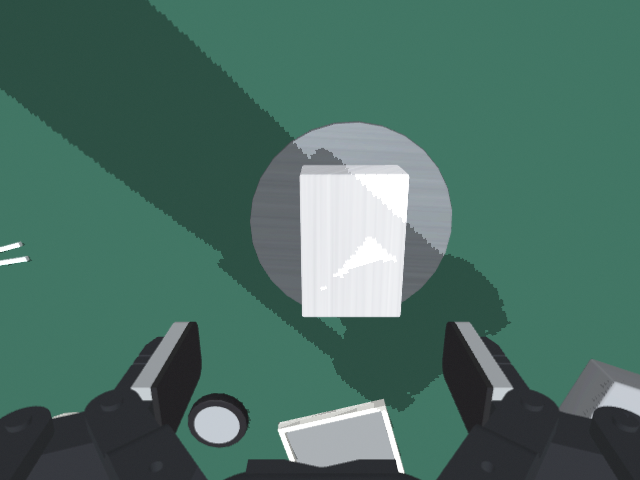

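{"op": "step_arm", "data": {
  "increments": [
    {"tx": -0.15,"ty": 0.68,"tz": 0.3,"rx": 0,"ry": 0,"rz": 0,"hand": -1},
    {"tx": 0,"ty": 0,"tz": 0.8,"rx": 0,"ry": 0,"rz": 0,"hand": -1},
    {"tx": 0,"ty": 0,"tz": 1,"rx": 0,"ry": 0,"rz": 0,"hand": -1},
    {"tx": 0,"ty": 0,"tz": 1,"rx": 0,"ry": 0,"rz": 0,"hand": -1},
    {"tx": 0,"ty": 0,"tz": 1,"rx": 0,"ry": 0,"rz": 0,"hand": -1},
    {"tx": 0,"ty": 0,"tz": 0.6,"rx": 0,"ry": 0,"rz": 0,"hand": -1},
    {"tx": 0,"ty": 0,"tz": 0.3,"rx": 0,"ry": 0,"rz": 0,"hand": -1},
    {"tx": 0,"ty": 0,"tz": 0,"rx": 0,"ry": 0,"rz": 0,"hand": -1},
    {"tx": 0,"ty": 0,"tz": 0,"rx": 0,"ry": 0,"rz": 0,"hand": -1}
  ]
}}

```text
clock: 31.4
eef_pos: [0.3651, 0.2863, 0.0168]
eef_rot: [3.141, 0.001, 2.805]
contact_force: [0.3, -0.7, 0.0]
opening: 0.0854
grasp_force: 0.0
```

{"op": "step_arm", "data": {
  "increments": [
    {"tx": 0.04,"ty": 0,"tz": 0.12,"rx": 0,"ry": 0,"rz": 0,"hand": -1},
    {"tx": 0,"ty": 0,"tz": 0,"rx": 0,"ry": 0,"rz": 0,"hand": -0.7},
    {"tx": 0,"ty": 0,"tz": 0,"rx": 0,"ry": 0,"rz": 0,"hand": -0.4},
    {"tx": 0,"ty": 0,"tz": 0,"rx": 0,"ry": 0,"rz": 0,"hand": 1},
    {"tx": 0,"ty": 0,"tz": 0,"rx": 0,"ry": 0,"rz": 0,"hand": 1},
    {"tx": 0,"ty": 0,"tz": 0,"rx": 0,"ry": 0,"rz": 0,"hand": 1},
    {"tx": 0,"ty": 0,"tz": 0,"rx": 0,"ry": 0,"rz": 0,"hand": 1}
  ],
  "squeeze": 60
}}

```text
clock: 32.1
eef_pos: [0.3641, 0.2869, 0.0139]
eef_rot: [3.14, 0.001, 2.806]
contact_force: [-1.2, 1.1, 5.8]
opening: 0.0611
grasp_force: 66.8
```

{"op": "step_arm", "data": {
  "increments": [
    {"tx": 0,"ty": 0,"tz": -0.2,"rx": 0,"ry": 0,"rz": 0,"hand": 1},
    {"tx": 0,"ty": 0,"tz": -0.6,"rx": 0,"ry": 0,"rz": 0,"hand": 1},
    {"tx": 0,"ty": 0,"tz": -1,"rx": 0,"ry": 0,"rz": 0,"hand": 1},
    {"tx": 0,"ty": 0,"tz": -1,"rx": 0,"ry": 0,"rz": 0,"hand": 1},
    {"tx": -0.3,"ty": 0,"tz": -1,"rx": 0,"ry": 0,"rz": 0,"hand": 1},
    {"tx": -0.7,"ty": 0,"tz": -0.7,"rx": 0,"ry": 0,"rz": 0,"hand": 1},
    {"tx": -1,"ty": 0,"tz": 0,"rx": 0,"ry": 0,"rz": 0,"hand": 1},
    {"tx": -1,"ty": 0,"tz": 0,"rx": 0,"ry": 0,"rz": 0,"hand": 1},
    {"tx": -1,"ty": 0,"tz": 0,"rx": 0,"ry": 0,"rz": 0,"hand": 1},
    {"tx": -1,"ty": 0,"tz": 0,"rx": 0,"ry": 0,"rz": 0,"hand": 1}
  ]
}}

```text
clock: 33.1
eef_pos: [0.4808, 0.244, 0.1234]
eef_rot: [-3.139, -0.003, 2.806]
contact_force: [-0.3, -0.5, -6.1]
opening: 0.0608
grasp_force: 67.0
```

{"op": "step_arm", "data": {
  "increments": [
    {"tx": -1,"ty": 0.1,"tz": 0,"rx": 0,"ry": 0,"rz": 0,"hand": 1},
    {"tx": -1,"ty": 0,"tz": 0,"rx": 0,"ry": 0,"rz": 0,"hand": 1},
    {"tx": -0.8,"ty": 0,"tz": 0,"rx": 0,"ry": 0,"rz": -0.3,"hand": 1},
    {"tx": -0.5,"ty": 0,"tz": 0,"rx": 0,"ry": 0,"rz": -0.6,"hand": 1},
    {"tx": 0,"ty": 0,"tz": 0,"rx": 0,"ry": 0,"rz": -0.7,"hand": 1},
    {"tx": 0,"ty": 0,"tz": 0,"rx": 0,"ry": 0,"rz": -0.6,"hand": 1},
    {"tx": 0,"ty": 0,"tz": 0,"rx": 0,"ry": 0,"rz": -0.38,"hand": 1},
    {"tx": 0,"ty": 0,"tz": 0,"rx": 0,"ry": 0,"rz": 0,"hand": 1},
    {"tx": 0,"ty": 0,"tz": 0,"rx": 0,"ry": 0,"rz": 0,"hand": 1}
  ]
}}

```text
clock: 34.0
eef_pos: [0.5592, 0.2203, 0.124]
eef_rot: [-3.14, -0.003, 3.075]
contact_force: [0.1, 0.1, -4.9]
opening: 0.0609
grasp_force: 66.7
```

```bash
python3 look.py w14 long_tray:.008 block_mid:.14
```

```text
34.0 [0.5592 0.2203 0.124 ] [-3.1405e+00 -2.8000e-03  3.0751e+00] 0.0609 66.7
long_tray 0.86 [178. 324.] med [0.5242 0.223  0.0033] rect [524.0, 222.7, 87.9, 37.4, 86.2] 1903 [[524.5, 222.8], [88.4, 37.3], 86.0] 0.0075
block_mid 0.62 [329. 320.] med [0.5429 0.2201 0.1555] rect [561.5, 218.9, 70.1, 104.3, 86.3] 1040 [[514.4, 222.4], [59.9, 1.2], 86.2] 0.1402
34.15 [0.5599 0.2206 0.125 ] [-3.1412e+00 -9.0000e-04  3.0756e+00] 0.0613 66.7
```

View pics/w14.png

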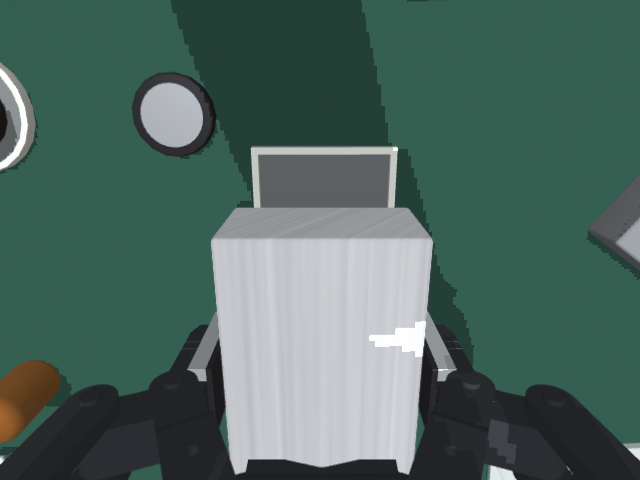

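{"op": "step_arm", "data": {
  "increments": [
    {"tx": -0.18,"ty": 0,"tz": 0.5,"rx": 0,"ry": 0,"rz": 0,"hand": 1},
    {"tx": 0,"ty": 0,"tz": 0.9,"rx": 0,"ry": 0,"rz": 0,"hand": 1},
    {"tx": 0,"ty": 0,"tz": 0.9,"rx": 0,"ry": 0,"rz": 0,"hand": 1},
    {"tx": 0,"ty": 0,"tz": 0.9,"rx": 0,"ry": 0,"rz": 0,"hand": 1},
    {"tx": 0,"ty": 0,"tz": 0.6,"rx": 0,"ry": 0,"rz": 0,"hand": 1},
    {"tx": 0,"ty": 0,"tz": 0.4,"rx": 0,"ry": 0,"rz": 0,"hand": 1},
    {"tx": 0,"ty": 0,"tz": 0.2,"rx": 0,"ry": 0,"rz": 0,"hand": 1},
    {"tx": 0,"ty": 0,"tz": 0,"rx": 0,"ry": 0,"rz": 0,"hand": 1},
    {"tx": 0,"ty": 0,"tz": 0,"rx": 0,"ry": 0,"rz": 0,"hand": 1}
  ]
}}

```text
clock: 35.05
eef_pos: [0.5658, 0.2207, 0.0166]
eef_rot: [3.141, 0.002, 3.076]
contact_force: [0.2, -0.7, -3.4]
opening: 0.0608
grasp_force: 66.7
```

{"op": "step_arm", "data": {
  "increments": [
    {"tx": 0.04,"ty": 0,"tz": 0.2,"rx": 0,"ry": 0,"rz": 0,"hand": 1},
    {"tx": 0,"ty": 0,"tz": 0.1,"rx": 0,"ry": 0,"rz": 0,"hand": 1},
    {"tx": 0,"ty": 0,"tz": 0.04,"rx": 0,"ry": 0,"rz": 0,"hand": 1},
    {"tx": 0,"ty": 0,"tz": 0,"rx": 0,"ry": 0,"rz": 0,"hand": 1},
    {"tx": 0,"ty": 0,"tz": 0,"rx": 0,"ry": 0,"rz": 0,"hand": 1}
  ]
}}

```text
clock: 35.55
eef_pos: [0.5639, 0.2205, 0.0071]
eef_rot: [3.142, 0.0, 3.076]
contact_force: [0.5, -1.0, -4.9]
opening: 0.061
grasp_force: 66.7
```

{"op": "step_arm", "data": {
  "increments": [
    {"tx": 0,"ty": 0,"tz": 0.03,"rx": 0,"ry": 0,"rz": 0,"hand": 1},
    {"tx": 0,"ty": 0,"tz": 0.03,"rx": 0,"ry": 0,"rz": 0,"hand": 1},
    {"tx": 0,"ty": 0,"tz": 0,"rx": 0,"ry": 0,"rz": 0,"hand": 1}
  ]
}}

```text
clock: 35.85
eef_pos: [0.564, 0.2206, 0.007]
eef_rot: [-3.141, -0.0, 3.076]
contact_force: [-5.5, -0.9, 5.3]
opening: 0.0614
grasp_force: 68.0
```

{"op": "step_arm", "data": {
  "increments": [
    {"tx": 0,"ty": 0,"tz": 0,"rx": 0,"ry": 0,"rz": 0,"hand": -0.5},
    {"tx": 0,"ty": 0,"tz": 0,"rx": 0,"ry": 0,"rz": 0,"hand": -0.7},
    {"tx": 0,"ty": 0,"tz": 0,"rx": 0,"ry": 0,"rz": 0,"hand": -1},
    {"tx": 0,"ty": 0,"tz": 0,"rx": 0,"ry": 0,"rz": 0,"hand": -1},
    {"tx": 0,"ty": 0,"tz": -0.3,"rx": 0,"ry": 0,"rz": 0,"hand": -1},
    {"tx": 0,"ty": 0,"tz": -1,"rx": 0,"ry": 0,"rz": 0,"hand": -1},
    {"tx": 0,"ty": 0,"tz": -1,"rx": 0,"ry": 0,"rz": 0,"hand": -1},
    {"tx": 0,"ty": 0,"tz": -1,"rx": 0,"ry": 0,"rz": 0,"hand": -1},
    {"tx": 0,"ty": 0,"tz": -1,"rx": 0,"ry": 0,"rz": 0,"hand": -1},
    {"tx": 0,"ty": 0,"tz": -1,"rx": 0,"ry": 0,"rz": 0,"hand": -1}
  ]
}}

```text
clock: 36.85
eef_pos: [0.5639, 0.2205, 0.1397]
eef_rot: [3.141, 0.001, 3.076]
contact_force: [0.6, 0.7, 0.7]
opening: 0.0853
grasp_force: 0.0
```

{"op": "step_arm", "data": {
  "increments": [
    {"tx": 0,"ty": 0,"tz": -1,"rx": 0,"ry": 0,"rz": 0,"hand": -1},
    {"tx": 0,"ty": 0,"tz": 0,"rx": 0,"ry": 0,"rz": 0,"hand": -1},
    {"tx": 0,"ty": 0,"tz": 0,"rx": 0,"ry": 0,"rz": 0,"hand": -1}
  ]
}}

```text
clock: 37.15
eef_pos: [0.5642, 0.2206, 0.1639]
eef_rot: [3.141, 0.002, 3.076]
contact_force: [0.0, -0.3, -0.2]
opening: 0.0855
grasp_force: 0.0
```

```bash
python3 look.py w15 long_tray:.008 block_mid:.039; python3 - <<'E'
from h import *
d=cams.get_image("scene"); save(d,'s2')
for n in ["objective_mid","puck_mid","case_mid","block_mid","bottle_mid"]:
    for r in models.silhouettes(n,d)[:1]:
        P=cloud(d,r['region']); print(n,round(r['conf'],2),np.round(r['point']),np.round(np.percentile(P,[2,50,98],axis=0),3).tolist())
E
```

```text
37.15 [0.5642 0.2206 0.1639] [3.1411e+00 1.6000e-03 3.0760e+00] 0.0855 0.0
long_tray 0.97 [152. 328.] med [0.532  0.2288 0.0039] rect [563.6, 220.4, 88.6, 115.9, 86.2] 2628 [[564.1, 220.1], [88.2, 116.4], 86.2] 0.0076
block_mid 0.93 [218. 320.] med [0.5582 0.2196 0.0386] rect [561.9, 219.5, 61.5, 93.3, 86.2] 12119 [[563.8, 219.3], [62.0, 89.9], 86.1] 0.0386
37.3 [0.5628 0.2203 0.1612] [-3.1407e+00 -2.8000e-03  3.0760e+00] 0.0853 0.0
objective_mid 0.83 [255. 194.] [[0.583, -0.261, 0.004], [0.6, -0.243, 0.03], [0.611, -0.236, 0.046]]
puck_mid 0.75 [292. 332.] [[0.453, -0.002, 0.004], [0.482, 0.024, 0.034], [0.496, 0.039, 0.037]]
case_mid 0.87 [214. 278.] [[0.346, -0.296, 0.003], [0.382, -0.25, 0.034], [0.409, -0.23, 0.039]]
block_mid 0.83 [390. 394.] [[0.524, 0.191, 0.005], [0.577, 0.227, 0.037], [0.611, 0.253, 0.039]]
bottle_mid 0.64 [333. 244.] [[0.621, -0.054, -0.002], [0.665, 0.013, 0.039], [0.676, 0.021, 0.074]]
```

View pics/s2.png

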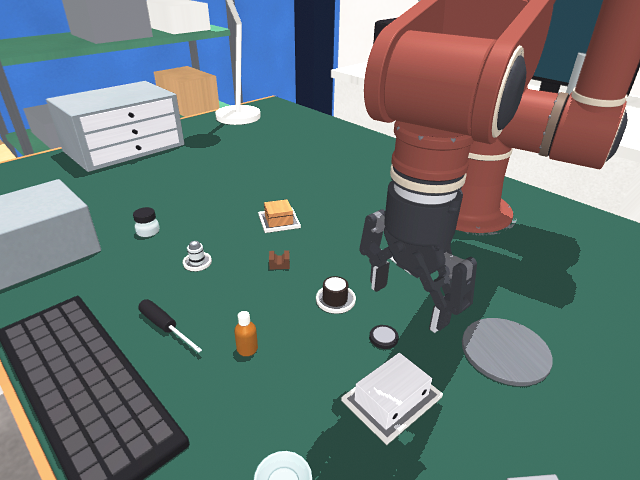

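The final picture shows all four pieces upright in their rests: objective (195,255), puck (335,292), case (278,214) and block (394,390). The bottle is unmoved at (245,334), and the arm is clear of everything.

```bash
python3 -c "
from rig import order; print(order.sign_off())"
```

```text
the job is handed in; nothing more can be done
None
```

The job is handed in: the objective, puck, case and block each stand flat in their own rest, moved in that order. The bottle is still standing where it was, and about 37 s of the 128 s were used.

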